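# Steady the swinging drop hook and hang the carrier on it

## Robot

A 7-joint arm with a two-finger parallel gripper is mounted at the origin on the work surface. World frame = base frame: x ahead of the robot, y to its left, z up, the work surface at z = 0. Lengths are in mm, angles in rad, forces in N, time in s.
With the tool pointing down it reaches from about 400 to 875 mm from the base axis. Payload 6.5 kg.
Tool frame: the origin (TCP) lies midway between the tips of the shut fingers; the grasp point (between the pads) lies 19 mm behind it; z points along the fingers, x is the direction in which the jaws open and shut, and the axes are right-handed (so a half turn about z gives the same grasp; the last joint's range is limited). The gripper opens to 88 mm and grips with 3 to 60 N. Pads are 18 mm wide; open, the fingers measure 123 mm over their backs; the gripper's body (75 mm by 187 mm) begins 45 mm behind the grasp point.
Start: joints at [1.192, 0.536, -0.004, 1.538, 0.003, 1.067, -0.071], TCP at [200.016, -618.453, 238.716] pointing down, gripper open.
Joint ranges: [-2.7, 2.7], [-0.37, 2.16], [-1.27, 1.26], [0.24, 2.4], [-1.31, 4.45], [0.19, 1.91], [-2.76, 2.76]. Speed limits (rad/s): [2.39, 2.39, 3.14, 3.14, 3.14, 3.14, 3.14].

## Interface

Orientations are given as a unit quaternion [w, x, y, z].
In Python, from rig import get_obs, viewer, manip gives the robot as it stands.
- The arm moves only by the tool carry_out, never from a script. Its argument "plan" is a list of rows, each a list of 3 entries, a list of its own where there are three numbers: the opening, from -1 (shut) to 1 (fully open), then the shift along the tool's x, y, z in cm, then the turn about the tool's z in degrees. A call has 1 to 10 rows; each row shifts and turns the commanded pose from where the row before left it, along the tool's axes as they then stand; what a row does not reach is not made up. A row lasts 1/10 s, in which the tool goes at most 50 mm and 8.59 degrees, less where a joint would pass 70% of its speed; a pose out of reach is approached as far as the arm can. A call with a gripper value outside its range is refused whole. The fingers move at their own pace and stop on an object; "force" is the grip in N (left out, the last holds). Time passes only in rows, so rows that do not move let the fingers close. It gives the time, the measured TCP pose, the force and the opening at its end, in the units of the state.
- get_obs(): the state, without advancing time (a new reading comes with each control period).
- viewer.camera(name): name is "side" or "top"; returns a dict with "frame" (400x640x3 uint8, blue, green, red), "depth" (400x640 float32, mm along the optical axis (not along the pixel's ray), 0 where there is no reading), "fx", "fy", "cx", "cy" (pixels), "k1" (the pictures are not rectified: a ray, as slopes to the right and down, at radius r is drawn at 1 + k1 r^2 times it, then the intrinsics apply), "camera_from_world" (4x4, takes a point from world to camera coordinates). Camera axes: x right, y down, z forward; pixel columns grow to the right and rows downward; lengths in mm; the calibration is good to about 2 mm. A picture is of the moment at which its call begins.
- manip.hand_in(): hands the job in, once; it reports no verdict.
The state is a dict: "time_s": time; "qpos": joint angles; "dq": joint speeds; "joint_efforts": joint torques, N m; "position": TCP position; "eef_rot": TCP orientation; "force": force on the tool from outside, world axes, zero at the start; "moment": the same for the moment, N m; "grip_width": finger opening in mm.
Only numpy, scipy, OpenCV 4.12 (cv2) and the standard library are available. Lean on these libraries where they do the work, as an engineer would, in place of code of your own. Each camera call takes 0.05 s, during which the arm holds its last target.

## Task

The red drop hook on the pegboard bracket is swinging freely: stop its swing with one light touch (the carrier's own handle bar will do) and have it still before it takes any load, then hang the small green carrier on it by the bare middle of its handle bar. Feel the bar down into the hook so that the hook carries it before you let go - do not drop it in and do not press hard on the light hook or its rack - and leave the carrier hanging level and still, with the other things on the counter left alone.

Things in the scene. Friction and masses are not known exactly. Their poses are not given: they have to be found in the camera images.
- pendant (a joint): Swing of the red hook on its pin, rad; 0 = plumb, positive = lower end towards the pegboard. Starts swinging 0.2 to 0.35 rad, period about 0.7 s, and hardly dies down by itself; the hook weighs 220 g, is balanced to hang plumb, and a few tenths of a newton lean it; stops at 0.7 rad. The pin lies level, along the rack's x axis.
- rack: Fixed grey pegboard rack, 452 mm high; origin on the counter right under the hook's pin, x along the board (roughly world -x), y to the board, z up. Board face at y = 200 mm. A 14 mm wide arm at z = 408 to 422 mm runs from it to a clamp (24 mm) that holds the hook's drop tube. Hung spoon and cezve (fixed) stand out from the board, up to y = 85 mm, at x = -50 to -200 mm.
- hook_line (a point): Point on the rack at z = 280 mm above its origin (fixed; does not swing). Red 6 mm round hook, plumb, rack axes, mm: shank at y = +14, bowl at y = 0, tip at y = -21, mouth up, 28 mm clear, entered over the tip from -y. The drop tube is stiffly set 0 to 40 mm out, NOT measured: feel or see. Pin at z 345-385, balance ball (28 mm) 25 below it at y -26, tip top 216-256, seated bar's axis 197-237.
- bar_mid (a point): Middle of the carrier's handle bar, 150 mm above its underside; x along the bar, z up. Steel, 8 mm diameter, 232 mm long, bare for 52 mm either side of this point. Beyond, from 52 to 107 mm on both sides, a wooden grip, 14 mm wide (y), 20 mm high (z), centred on the bar: take it by one of these (centre 80 mm from the middle; the one nearer the robot leaves the hook free).
- carrier: Loose empty green carrier (110 to 180 g), open tray 240 x 80 x 42 mm, with a steel upright at each end (26 mm wide, at x = +-116 mm, 158 mm high) bearing the handle bar. Origin at the centre of its underside, x along the bar, z up. Same end for end; centre of mass under the bar's middle. Starts upright on the counter.
- cup: green ceramic cup, 72 mm wide, 65 mm high; origin at the centre of its underside
- saucer: glass saucer, 130 mm wide, 16 mm high; origin at the centre of its underside
- canister: closed grey plastic canister, 90 mm wide, 130 mm high; origin at the centre of its underside
- jar: amber glass jar with steel cap, 68 mm wide, 100 mm high; origin at the centre of its underside

How it is judged:
By the outcome, as a careful person would: the job done as asked, in the order asked, and still so for the second after the job is handed in, with the robot touching nothing.
It also fails if it takes over 62 s, if anything falls off the work surface, if the arm or the gripper's body presses on something with over 40 N, if the wrist force passes 120 N, or if a joint passes its speed limit or range.

## Working session

There is one attempt and no reset: what is moved stays moved. The work goes in short steps, Python scripts to look and compute and a tool call to move; the robot and the scene stay as the last step left them, time stands still between calls to the robot, and variables do not carry over. Pictures are saved under pics/ and viewed, and the job is handed in when it is done.

Besides the shell and the picture viewer there is one more tool, called after "Call:" by a JSON object that holds its "method" and its "body", one argument or row to a line. carry_out: Moves the arm, as the interface text tells. Its arguments: {"type":"object","properties":{"plan":{"type":"array","items":{"type":"array"}},"force":{"type":"number"}},"required":["plan"]}

```bash
ls; mkdir -p pics; cat > h.py <<'E'
import numpy as np, cv2, pickle
from rig import get_obs, viewer, manip
def grab(n,tag):
    d=viewer.camera(n); cv2.imwrite(f'pics/{tag}.png',d['frame']); pickle.dump(d,open(f'pics/{tag}.pkl','wb')); return d
def load(tag): return pickle.load(open(f'pics/{tag}.pkl','rb'))
def ray(d,u,v):
    K=np.array([[d['fx'],0,d['cx']],[0,d['fy'],d['cy']],[0,0,1.]])
    xd=(u-d['cx'])/d['fx']; yd=(v-d['cy'])/d['fy']; x,y=xd,yd
    for _ in range(20):
        s=1+d['k1']*(x*x+y*y); x,y=xd/s,yd/s
    return np.array([x,y,1.])
def w(d,pc):
    T=np.linalg.inv(np.array(d['camera_from_world'])); return T[:3,:3]@pc+T[:3,3]
def pt(d,u,v,z=None):
    r=ray(d,u,v)
    if z is None: 
        return w(d,r*d['depth'][int(round(v)),int(round(u))])
    o=w(d,np.zeros(3)); q=w(d,r)-o
    return o+q*(z-o[2])/q[2]
def proj(d,p):
    T=np.array(d['camera_from_world']); c=T[:3,:3]@np.asarray(p,float)+T[:3,3]; x,y=c[:2]/c[2]; s=1+d['k1']*(x*x+y*y)
    return np.array([d['fx']*x*s+d['cx'],d['fy']*y*s+d['cy']])
def plane(d,u,v,p0,n):
    r=ray(d,u,v);o=w(d,np.zeros(3)); q=w(d,r)-o
    return o+q*(np.dot(np.subtract(p0,o),n)/np.dot(q,n))
E
python3 - <<'E'
from h import *
for n in('side','top'):
    d=grab(n,n+'0'); print(n,d['fx'],d['k1'],w(d,np.zeros(3)))
print(get_obs())
E
```

```text
pics
side 482.1804506805724 0.015249300637547654 [ 459.60989542 1020.5946294   729.4743911 ]
top 496.3177479643253 -0.11609100300263639 [ 438.3098584   168.58064872 1288.85731429]
{'time_s': 0.1, 'qpos': array([ 1.19181387,  0.53707127, -0.00442612,  1.53874486,  0.00262921,
        1.06732144, -0.07118025]), 'dq': array([ 0.00067964, -0.00061197,  0.00181994, -0.00154326,  0.00048602,
        0.0008912 , -0.00032406]), 'joint_efforts': array([ 3.35278331e-03, -5.72076416e+01,  9.94323045e-01, -2.52230108e+01,
       -5.61310630e-02,  1.34257440e-02,  1.72199458e-05]), 'position': array([ 199.8142503 , -617.95143282,  237.95071497]), 'eef_rot': array([-3.91863665e-04,  8.08639805e-01, -5.88303555e-01, -6.62610328e-04]), 'force': array([-0.99845743,  0.1760034 ,  0.2620359 ]), 'moment': array([-0.00875026,  0.01795475,  0.04645301]), 'grip_width': 88.07854859540832}
```

View pics/side0.png

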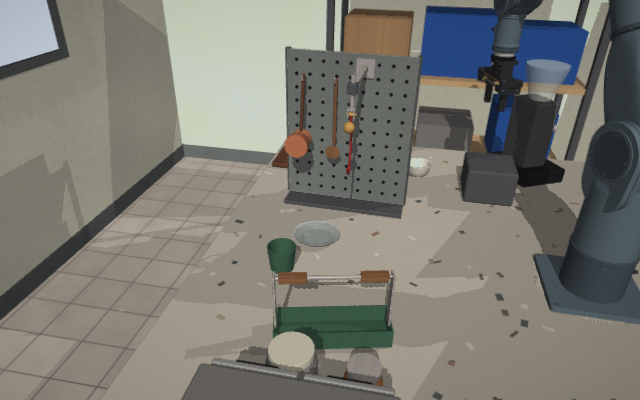

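View pics/top0.png

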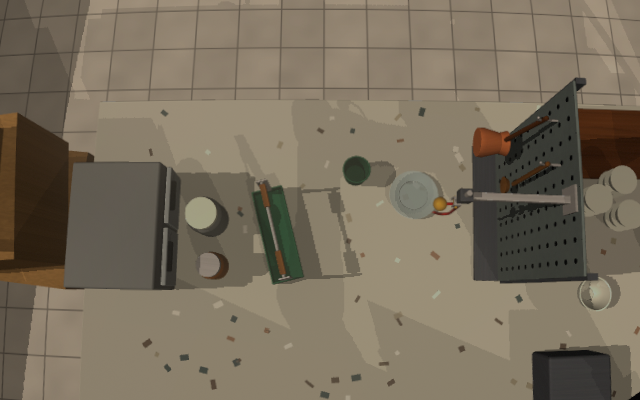

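```bash
python3 - <<'E'
from h import *
s=load('side0');t=load('top0')
cv2.imwrite('pics/c1.png',cv2.resize(s['frame'][50:220,270:430],None,fx=3.5,fy=3.5,interpolation=cv2.INTER_CUBIC))
cv2.imwrite('pics/c2.png',cv2.resize(t['frame'][150:300,230:350],None,fx=4,fy=4,interpolation=cv2.INTER_CUBIC))
cv2.imwrite('pics/c3.png',cv2.resize(t['frame'][120:290,380:600],None,fx=3.5,fy=3.5,interpolation=cv2.INTER_CUBIC))
cv2.imwrite('pics/c4.png',cv2.resize(s['frame'][255:360,255:410],None,fx=5,fy=5,interpolation=cv2.INTER_CUBIC))
E
```

```text
(no output)
```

View pics/c1.png

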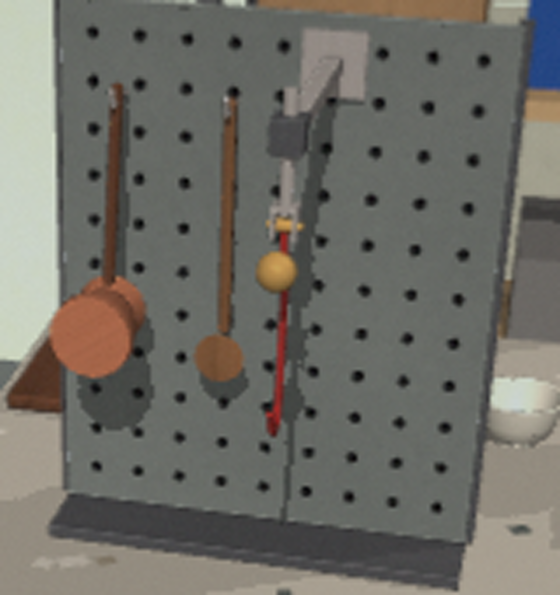

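View pics/c2.png

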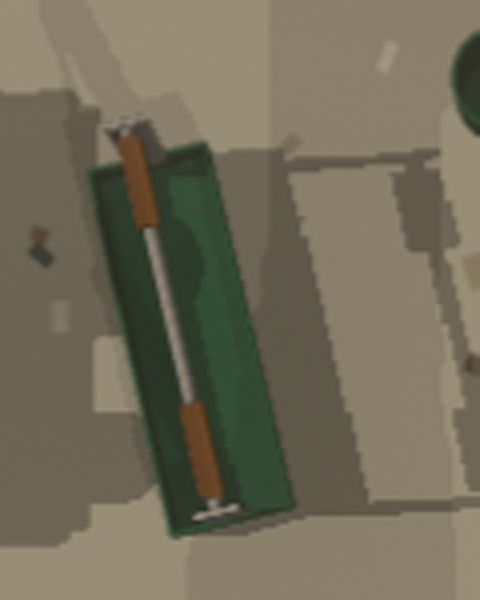

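View pics/c3.png

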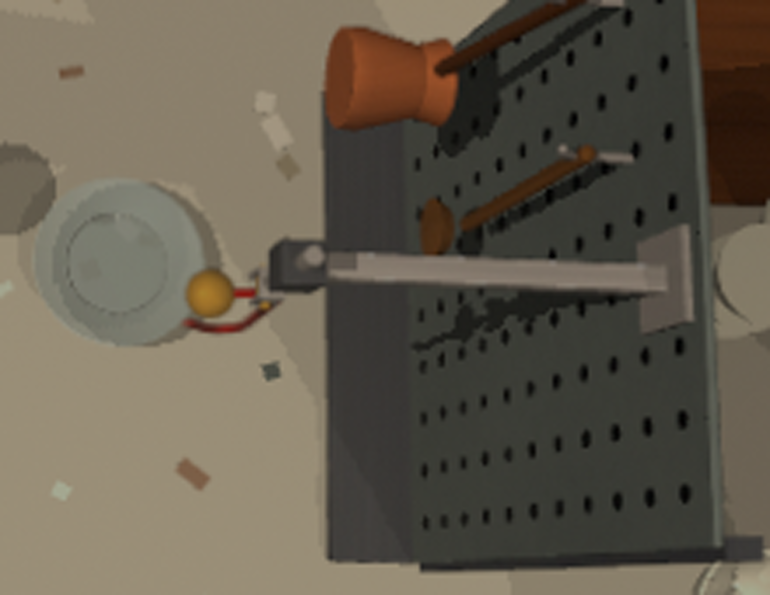

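View pics/c4.png

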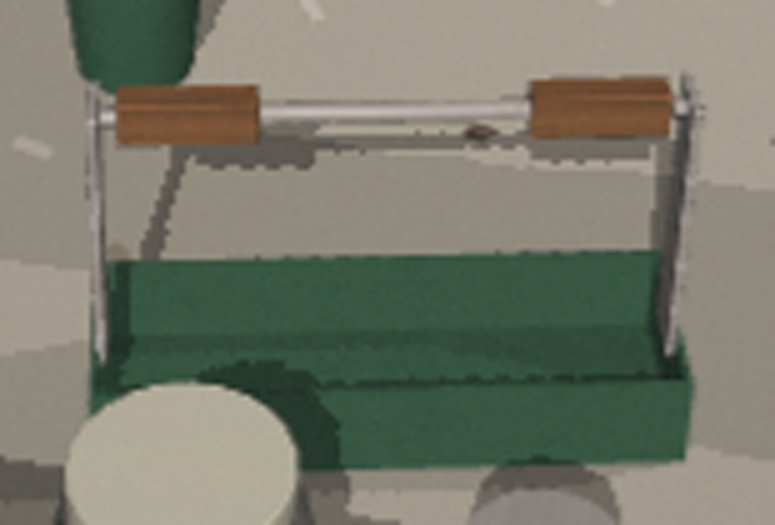

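```bash
python3 - <<'E'
from h import *
np.set_printoptions(precision=1,suppress=True)
s=load('side0');t=load('top0')
print('grip top mid',pt(t,280.5,262.5,160),'by depth',pt(t,280.5,262.5))
a=pt(t,267.5,207,154);b=pt(t,277,251.3,154);print('bare ends',a,b,np.linalg.norm(a-b),'mid',(a+b)/2)
for u,v in[(264.5,195),(281,263)]: print('grip',pt(t,u,v,160),pt(t,u,v))
# side view
for u,v in[(255+188/5,255+100/5),(255+600/5,255+95/5),]: print('side grip',pt(s,u,v))
# board corners side
c=lambda x,y:(270+x/3.5,50+y/3.5)
# fit plane on board from depth points (side)
P=[]
for v in range(70,190,4):
  for u in range(296,408,4):
    p=pt(s,u,v)
    P.append(p)
P=np.array(P);
from numpy.linalg import svd
m=P[:,1]<np.median(P[:,1])+15
m&=P[:,1]>np.median(P[:,1])-15
for _ in range(5):
  A=np.c_[P[m][:,0],P[m][:,2],np.ones(m.sum())];k=np.linalg.lstsq(A,P[m][:,1],rcond=None)[0]
  r=P[:,1]-np.c_[P[:,0],P[:,2],np.ones(len(P))]@k; m=abs(r)<5
print('board y=',k,'n',m.sum(),'ang deg',np.degrees(np.arctan(k[0])), 'res',r[m].std())
for n,(x,y) in dict(clamp=(288,133),ball=(277,270),pinL=(268,225),pin=(286,226),tip=(272,425),tube=(290,190),tipbot=(272,432)).items():
  u,v=c(x,y); print(n,u,v,pt(s,u,v))
f=lambda x,y:(380+x/3.5,120+y/3.5)
for n,(x,y) in dict(clamp=(290,265),arm=(500,270),arm2=(400,268),arm3=(620,275),ball=(210,293),tip=(190,324),saucer=(118,262),trayb=(327,560),trayt=(325,110)).items():
  u,v=f(x,y); print(n,pt(t,u,v))
E
```

```text
grip top mid [493.8 263.2 160. ] by depth [493.8 263.1 160.4]
bare ends [622.2 296.1 154. ] [519.6 272.1 154. ] 105.35570041104577 mid [570.9 284.1 154. ]
grip [649.4 303.  160. ] [650.2 303.6 155.7]
grip [492.7 262.  160. ] [492.5 261.8 162.5]
side grip [647.2 309.5 159.8]
side grip [493.6 272.  159.5]
board y= [  -0.    -0.  -266.9] n 687 ang deg -1.8713035969784038 res 2.2480402660534367
clamp 352.2857142857143 88.0 [599.3 -74.1 417.1]
ball 349.1428571428571 127.14285714285714 [599.3 -51.2 330.6]
pinL 346.57142857142856 114.28571428571429 [610.6 -79.6 351.6]
pin 351.7142857142857 114.57142857142857 [598.7 -82.9 350.8]
tip 347.7142857142857 171.42857142857144 [601.4 -81.  201.4]
tube 352.8571428571429 104.28571428571428 [597.2 -83.3 375.9]
tipbot 347.7142857142857 173.42857142857144 [599.5 -68.6 201.8]
clamp [599.2 -80.6 429.6]
arm [ 598.4 -193.3  422.6]
arm2 [ 599.5 -140.7  421. ]
arm3 [ 596.4 -258.9  421.4]
ball [599.9 -60.6 339.8]
tip [ 633.6 -126.     2.3]
saucer [681.2 -73.1   0.4]
trayb [ 457.1 -225.    -1.7]
trayt [ 748.2 -178.5  190.3]
```

```bash
cat >> h.py <<'E'
from scipy.spatial.transform import Rotation as R
def rel(target,yawdeg=None,o=None):
    o=o or get_obs(); q=o['eef_rot']; r=R.from_quat([q[1],q[2],q[3],q[0]])
    xa=r.as_matrix()[:,0]; cur=np.degrees(np.arctan2(xa[1],xa[0]))
    d=r.inv().apply(np.subtract(target,o['position']))/10
    print('tool shift cm',d.round(2),'jaw yaw',round(cur,2), '' if yawdeg is None else 'turn about tool z %.2f'%(-(yawdeg-cur)), 'tilt z',r.as_matrix()[:,2].round(3))
E
python3 - <<'E'
from h import *
np.set_printoptions(precision=1,suppress=True)
s=load('side0');t=load('top0')
for n,(u,v) in dict(canister=(200,215),jar=(210,265),cup=(356,170),box=(580,370),boxedge=(535,355),sauc=(413,195)).items(): print(n,pt(t,u,v))
for n,(u,v) in dict(box=(490,160),box2=(488,185),machine=(530,130),top=(545,70),machb=(550,172),rackR=(411,190),boardtopR=(418,60)).items(): print(n,pt(s,u,v))
rel([493.5,263,300],-76.8)
E
```

```text
canister [605.8 459.4 131.7]
jar [489.2 437.8 100.7]
cup [746.3  80.    7. ]
box [ 238.9 -445.8  112.9]
boxedge [ 266.6 -369.3   30.5]
sauc [679.  -69.4   9.8]
box [ 198.3 -462.7  107.8]
box2 [ 205.2 -370.5   64. ]
machine [  77.6 -563.9  181.7]
top [  74.3 -575.7  370.8]
machb [ -14.6 -556.7   45. ]
rackR [ 432.3 -416.4   -3.7]
boardtopR [ 458.  -281.4  443.1]
tool shift cm [-74.8 -55.1  -6.1] jaw yaw -72.07 turn about tool z 4.73 tilt z [-0.  0. -1.]
```

Call:
{"method": "carry_out", "body": {
  "plan": [
    [1,[0,0,-4.4],0],
    [1,[0,0,-4.4],0],
    [1,[0,0,-4.4],0],
    [1,[0,0,-4.4],0],
    [1,[0,0,-4.4],0],
    [1,[0,0,-4.4],0]
  ],
  "force": 50
}}

```text
time_s: 0.7
position: [199.8, -618.0, 504.3]
eef_rot: [-0.0, 0.809, -0.588, -0.0]
force: [-0.3, -1.1, -0.4]
grip_width: 88.0
```

Call:
{"method": "carry_out", "body": {
  "plan": [
    [1,[-3.2,-3.4,0],0],
    [1,[-3.2,-3.4,0],0],
    [1,[-3.2,-3.4,0],0],
    [1,[-3.2,-3.4,0],0],
    [1,[-3.2,-3.4,0],0],
    [1,[-3.2,-3.4,0],0],
    [1,[-3.2,-3.4,0],0],
    [1,[-3.2,-3.4,0],0],
    [1,[-3.2,-3.4,0],0]
  ]
}}

```text
time_s: 1.6
position: [402.9, -248.4, 502.5]
eef_rot: [0.0, 0.809, -0.588, -0.0]
force: [1.6, -1.0, 0.0]
grip_width: 88.1
```

```bash
python3 - <<'E'
from h import *
o=get_obs();print(o['time_s'],o['position'],o['force'],o['qpos'])
rel([493.5,263,300],-76.8)
E
```

```text
1.6 [ 402.88772466 -248.37206729  502.51149959] [ 1.64540095 -0.96263538  0.03439362] [ 0.7086667   0.0644622  -0.26762668  1.55556935  0.01726722  1.52417926
 -0.81738934]
tool shift cm [-45.87 -24.36  20.24] jaw yaw -72.09 turn about tool z 4.71 tilt z [-0. -0. -1.]
```

Call:
{"method": "carry_out", "body": {
  "plan": [
    [1,[-4.2,-2.2,0],0],
    [1,[-4.2,-2.2,0],0],
    [1,[-4.2,-2.2,0],0],
    [1,[-4.2,-2.2,0],0],
    [1,[-4.2,-2.2,0],0],
    [1,[-4.2,-2.2,0],0],
    [1,[-4.2,-2.2,0],0],
    [1,[-4.2,-2.2,2],0],
    [1,[-4.2,-2.2,2],0],
    [1,[-4.2,-2.2,2],4.7]
  ]
}}

```text
time_s: 2.6
position: [481.9, 214.6, 443.6]
eef_rot: [0.0, 0.783, -0.622, 0.0]
force: [0.3, -0.0, 0.1]
grip_width: 88.1
```

```bash
python3 - <<'E'
from h import *
o=get_obs();print(o['time_s'],o['position'],o['force'],o['qpos'])
rel([493.5,263,200],-76.8)
E
```

```text
2.6 [481.92519303 214.63229897 443.5876492 ] [ 0.25620164 -0.01865426  0.07764641] [ 0.08331561  0.23952968 -0.7199193   1.53425673  0.15906206  1.42749155
 -1.98687143]
tool shift cm [-4.45 -2.22 24.36] jaw yaw -76.87 turn about tool z -0.07 tilt z [ 0. -0. -1.]
```

Call:
{"method": "carry_out", "body": {
  "plan": [
    [1,[-2.3,-1.1,4.0],0],
    [1,[-2.3,-1.1,4.0],0],
    [1,[0,0,4.5],0],
    [1,[0,0,4.5],0],
    [1,[0,0,4.5],0],
    [1,[0,0,2.5],0],
    [1,[0,0,0],0]
  ]
}}

```text
time_s: 3.3
position: [490.5, 261.2, 200.6]
eef_rot: [0.004, 0.784, -0.621, -0.002]
force: [-0.5, -0.2, -0.6]
grip_width: 87.9
```

```bash
python3 - <<'E'
from h import *
rel([493.3,265,131],-76.8)
s=grab('side','side1');t=grab('top','top1')
a=cv2.resize(s['frame'][200:350,255:415],None,fx=3,fy=3,interpolation=cv2.INTER_CUBIC)
b=cv2.resize(t['frame'][150:300,210:350],None,fx=3,fy=3,interpolation=cv2.INTER_CUBIC)
b=cv2.copyMakeBorder(b,0,a.shape[0]-b.shape[0],0,0,0) if a.shape[0]>b.shape[0] else b
cv2.imwrite('pics/g1.png',np.hstack([a[:450],b[:450]])[:, :800])
E
```

```text
tool shift cm [-0.32 -0.42  6.96] jaw yaw -76.76 turn about tool z 0.04 tilt z [-0.007 -0.004 -1.   ]
```

View pics/g1.png

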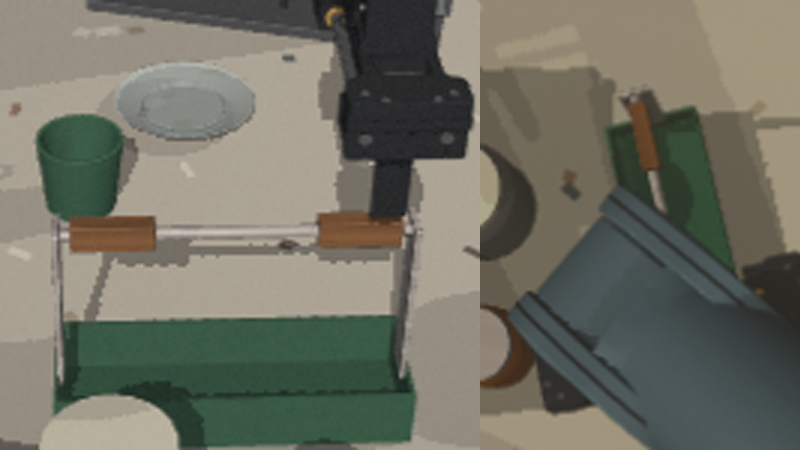

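```bash
python3 - <<'E'
from h import *
s=load('side1')
for x,y in [(391,180),(391,205),(378,180),(408,180),(340,225),(360,225),(320,222),(400,222),(237,233)]:
    print(x,y,pt(s,255+x/3,200+y/3).round(1))
for x in np.linspace(650,480,9): pass
print(proj(s,[493.3,265,150]),proj(s,[490.5,305,200]),proj(s,[490.5,315,200]))
E
```

```text
391 180 [475.6 321.9 230.8]
391 205 [474.2 319.6 211.2]
378 180 [483.1 322.7 230.2]
408 180 [465.8 321.4 232. ]
340 225 [506.1 273.3 156. ]
360 225 [493.5 272.3 157.3]
320 222 [518.7 277.4 159.3]
400 222 [468.5 264.1 157.7]
237 233 [570.7 287.4 149.4]
[375.18428984 275.74850448] [376.50180346 267.35982618] [375.9631536  270.63616223]
```

Call:
{"method": "carry_out", "body": {
  "plan": [
    [1,[-0.3,-0.4,2.0],0],
    [1,[0,0,3.0],0],
    [1,[0,0,2.0],0],
    [1,[0,0,0],0],
    [0,[0,0,0],0],
    [-0.4,[0,0,0],0],
    [-0.6,[0,0,0],0],
    [-0.8,[0,0,0],0],
    [-1,[0,0,0],0],
    [-1,[0,0,0],0]
  ],
  "force": 50
}}

```text
time_s: 4.4
position: [496.1, 266.7, 134.6]
eef_rot: [-0.0, 0.784, -0.621, 0.0]
force: [0.2, 0.8, 0.2]
grip_width: 42.4
```

Call:
{"method": "carry_out", "body": {
  "plan": [
    [-1,[0,0,0],0],
    [-1,[0,0,0],0],
    [-1,[0,0,0],0]
  ]
}}

```text
time_s: 4.7
position: [496.0, 266.7, 134.4]
eef_rot: [0.0, 0.784, -0.621, -0.0]
force: [0.4, -0.2, 0.8]
grip_width: 18.4
```

Call:
{"method": "carry_out", "body": {
  "plan": [
    [-0.6,[0.0,0.2,0.3],0],
    [-1,[0,0,0],0],
    [-1,[0,0,0],0],
    [-1,[0,0,0],0],
    [-1,[0,0,0],0],
    [-1,[0,0,0],0]
  ]
}}

```text
time_s: 5.3
position: [493.9, 266.2, 131.3]
eef_rot: [0.0, 0.784, -0.621, -0.0]
force: [0.1, -1.2, -1.2]
grip_width: 13.2
```

```bash
python3 - <<'E'
from h import *
s=grab('side','side2')
o=get_obs();print(o['position'],o['grip_width'],o['force'],o['moment'],o['qpos'])
cv2.imwrite('pics/g2.png',cv2.resize(s['frame'][200:350,255:415],None,fx=4,fy=4,interpolation=cv2.INTER_CUBIC))
E
```

```text
[493.9904273  266.26533918 131.36009254] 13.441566930662093 [-0.2226742  -0.1598218  -0.85142449] [-0.04388049  0.10873605 -0.01360373] [-0.12034334  0.60800167 -0.60820401  1.83168838  0.45194953  0.84394407
 -2.29163473]
```

View pics/g2.png

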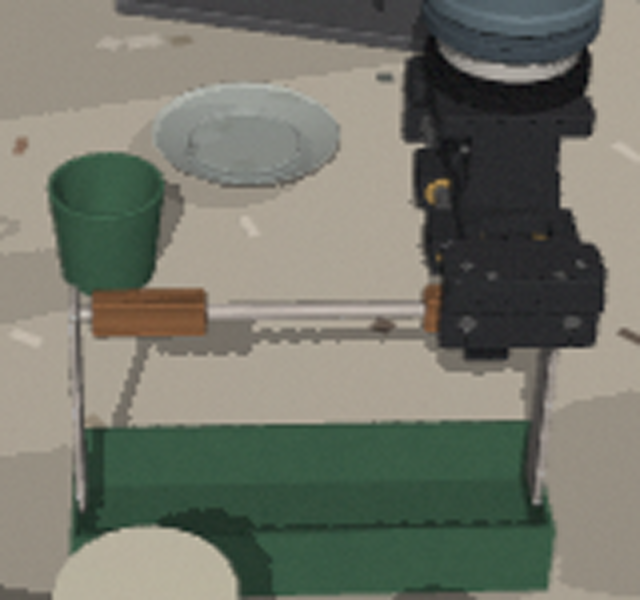

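Call:
{"method": "carry_out", "body": {
  "plan": [
    [-1,[0,0,-0.5],0],
    [-1,[0,0,-1.0],0],
    [-1,[0,0,-2.0],0],
    [-1,[0,0,-2.5],0],
    [-1,[0,0,-2.5],0],
    [-1,[0,0,-2.0],0],
    [-1,[0,0,-1.0],0],
    [-1,[0,0,0],0]
  ],
  "force": 55
}}

```text
time_s: 6.15
position: [494.8, 266.8, 248.0]
eef_rot: [-0.001, 0.784, -0.621, 0.001]
force: [0.2, -0.5, -1.6]
grip_width: 13.4
```

```bash
python3 - <<'E'
from h import *
F=[];M=[]
s=grab('side','side3')
for i in range(6):
    o=get_obs();F.append(o['force']);M.append(o['moment']); viewer.camera('top')
print(np.mean(F,0),np.std(F,0),np.mean(M,0))
print(o['position'],o['grip_width'])
cv2.imwrite('pics/g3.png',cv2.resize(s['frame'][150:350,235:435],None,fx=3,fy=3,interpolation=cv2.INTER_CUBIC))
rel([520,40,238],-91.87)
E
```

```text
[-0.3894508  -0.22183394 -1.63096754] [0.31455398 0.56577211 0.6114279 ] [-0.02918884  0.14622153 -0.00727824]
[493.58994828 265.93295568 245.39670814] 13.165436455028031
tool shift cm [22.61  2.61  0.77] jaw yaw -76.77 turn about tool z 15.10 tilt z [-0.001 -0.001 -1.   ]
```

View pics/g3.png

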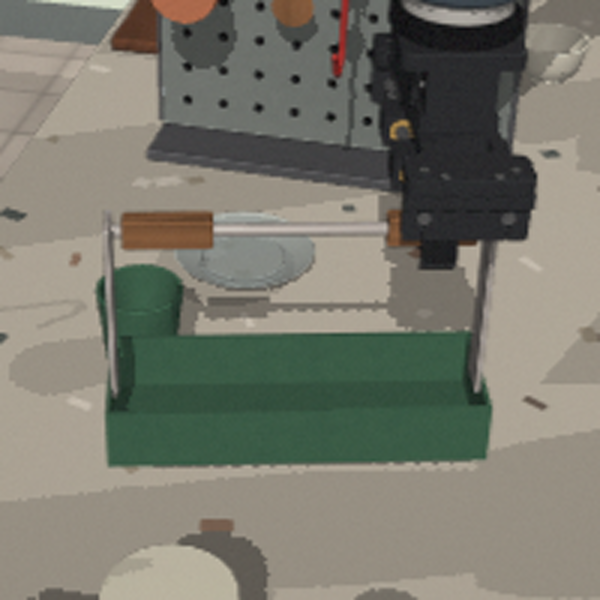

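Call:
{"method": "carry_out", "body": {
  "plan": [
    [-1,[1,0,0],5],
    [-1,[2,0,0],5],
    [-1,[3,-0.6,0],5],
    [-1,[3.5,-0.6,0],0],
    [-1,[3.5,-0.6,0],0],
    [-1,[3.5,-0.5,0],0],
    [-1,[3,-0.5,0],0],
    [-1,[2,-0.4,0],0],
    [-1,[1,-0.2,0],0],
    [-1,[0,0,0],0]
  ]
}}

```text
time_s: 7.5
position: [529.8, 40.2, 246.0]
eef_rot: [-0.0, -0.695, 0.719, 0.0]
force: [0.4, 1.0, -2.1]
grip_width: 12.9
```

```bash
python3 - <<'E'
from h import *
for i in range(14):
    s=viewer.camera('side'); pickle.dump((get_obs()['time_s'],s),open(f'pics/sw{i}.pkl','wb'))
tl=[]
for i in range(14):
    t,s=pickle.load(open(f'pics/sw{i}.pkl','rb'))
    f=s['frame'].astype(int); 
    hsv=cv2.cvtColor(s['frame'],cv2.COLOR_BGR2HSV)
    m=(hsv[...,0]>12)&(hsv[...,0]<25)&(hsv[...,1]>110)&(hsv[...,2]>120); m[:90]=0;m[150:]=0;m[:,:335]=0;m[:,370:]=0
    n,l,st,c=cv2.connectedComponentsWithStats(m.astype(np.uint8))
    k=1+np.argmax(st[1:,4]) if n>1 else 0
    r=((hsv[...,0]<5)|(hsv[...,0]>174))&(hsv[...,1]>150)&(f[...,2]>80); r[:110]=0;r[215:]=0;r[:,:335]=0;r[:,370:]=0
    ys,xs=np.nonzero(r)
    print(round(t,2),c[k].round(1),st[k,4],'red',len(ys),ys.max() if len(ys) else None, xs[ys>=ys.max()-2].mean() if len(ys) else None)
rel([520,40,248],-91.87)
cv2.imwrite('pics/g4.png',cv2.resize(s['frame'][50:300,250:450],None,fx=3,fy=2.4,interpolation=cv2.INTER_CUBIC))
E
```

```text
7.55 [348.4 126.3] 89 red 81 175 346.8333333333333
7.6 [348.5 127. ] 87 red 70 173 347.6666666666667
7.65 [348.6 127.6] 87 red 68 167 348.7
7.7 [348.9 128. ] 89 red 63 167 349.85714285714283
7.75 [349.  128.2] 87 red 67 166 350.3333333333333
7.8 [349.  128.2] 88 red 63 167 350.5
7.85 [348.9 128.1] 89 red 66 167 349.85714285714283
7.9 [348.7 127.6] 86 red 68 167 348.7
7.95 [348.5 127.3] 88 red 68 172 347.5
8.0 [348.3 126.4] 89 red 77 174 346.875
8.05 [348.4 125.6] 88 red 84 176 346.0
8.1 [348.3 125.4] 89 red 82 176 345.875
8.15 [348.3 125.4] 89 red 80 176 345.875
8.2 [348.3 125.6] 89 red 82 175 346.2857142857143
tool shift cm [ 0.17  0.97 -0.16] jaw yaw -91.78 turn about tool z 0.09 tilt z [-0. -0. -1.]
```

View pics/g4.png

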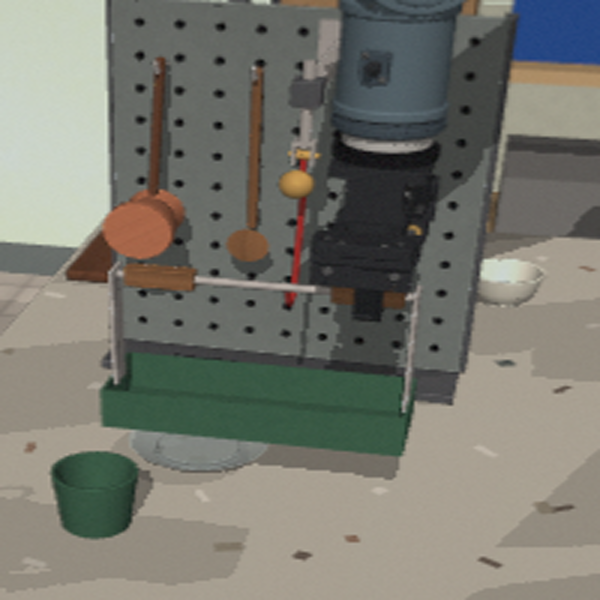

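Call:
{"method": "carry_out", "body": {
  "plan": [
    [-1,[1,0.1,0],0],
    [-1,[2,0.1,0],0],
    [-1,[2.2,0.1,0],0],
    [-1,[2,0.1,0],0],
    [-1,[1.3,0.1,0],0],
    [-1,[0.7,0.1,0],0],
    [-1,[0,0,0],0]
  ]
}}

```text
time_s: 8.9
position: [520.7, -51.4, 246.4]
eef_rot: [-0.0, -0.696, 0.719, -0.0]
force: [0.3, -0.5, -1.4]
grip_width: 13.3
```

```bash
cat > sw.py <<'E'
from h import *
from scipy.optimize import least_squares
def run(N,tag):
    L=[]
    for i in range(N):
        t0=get_obs()['time_s']; s=viewer.camera('side'); L.append((t0,s))
    pickle.dump(L,open(f'pics/{tag}.pkl','wb')); return L
def meas(s):
    hsv=cv2.cvtColor(s['frame'],cv2.COLOR_BGR2HSV)
    m=(hsv[...,0]>12)&(hsv[...,0]<25)&(hsv[...,1]>110)&(hsv[...,2]>120); m[:118]=0;m[145:]=0;m[:,:335]=0;m[:,362:]=0
    n,l,st,c=cv2.connectedComponentsWithStats(m.astype(np.uint8))
    k=1+np.argmax(st[1:,4]) if n>1 else 0
    return c[k],st[k,4]
# rack model
PIN=np.array([599.5,-86.5,350.5]); Y=np.array([-0.0327,-0.9995,0])
def hp(y,z,th): # rack y, z rel pin, th positive = lower end to board
    yy=y*np.cos(th)-z*np.sin(th); zz=z*np.cos(th)+y*np.sin(th)
    return PIN+Y*yy+np.array([0,0,zz])
E
python3 - <<'E'
from sw import *
L=run(16,'swB'); s=L[0][1]
T=np.array([a for a,_ in L]);V=np.array([meas(b)[0] for _,b in L])
for a,v in zip(T,V): print(round(a,3),v.round(2))
T2=list(T);V2=list(V[:,1])
for i in range(14):
    t,q=pickle.load(open(f'pics/sw{i}.pkl','rb')); T2.append(t-.05);V2.append(meas(q)[0][1])
T2=np.array(T2);V2=np.array(V2)
f=lambda p:p[0]+p[1]*np.cos(2*np.pi*(T2-p[2])/p[3])-V2
best=min((least_squares(f,[126.8,1.5,7.73,P]) for P in(.66,.68,.7,.72,.74)),key=lambda r:r.cost)
print('fit',best.x,'rms',np.sqrt(2*best.cost/len(T2)))
for th in(-.35,-.2,0,.2,.35): print(th,proj(s,hp(-26,-25,th)))
o=get_obs();print(o['time_s'],o['position']); rel([521,-52,247],-91.87)
cv2.imwrite('pics/g5.png',cv2.resize(s['frame'][70:270,270:430],None,fx=4,fy=3,interpolation=cv2.INTER_CUBIC))
E
```

```text
8.9 [348.44 126.61]
8.95 [348.56 127.4 ]
9.0 [348.79 127.79]
9.05 [348.94 128.14]
9.1 [348.98 128.18]
9.15 [348.94 128.14]
9.2 [348.73 127.78]
9.25 [348.5 127.4]
9.3 [348.44 126.6 ]
9.35 [348.3  125.99]
9.4 [348.35 125.45]
9.45 [348.35 125.45]
9.5 [348.38 125.6 ]
9.55 [348.38 126.4 ]
9.6 [348.55 126.86]
9.65 [348.67 127.53]
fit [126.9389576    1.45017573   7.73086849   0.68320117] rms 0.13846811851853974
-0.35 [348.831514   124.60046567]
-0.2 [348.93332315 126.16440781]
0 [349.16000624 127.80173441]
0.2 [349.48026539 128.87515696]
0.35 [349.7732408  129.28936443]
9.7 [520.94094096 -50.42226734 246.39965231]
tool shift cm [ 0.16 -0.01 -0.06] jaw yaw -91.77 turn about tool z 0.10 tilt z [-0. -0. -1.]
```

View pics/g5.png

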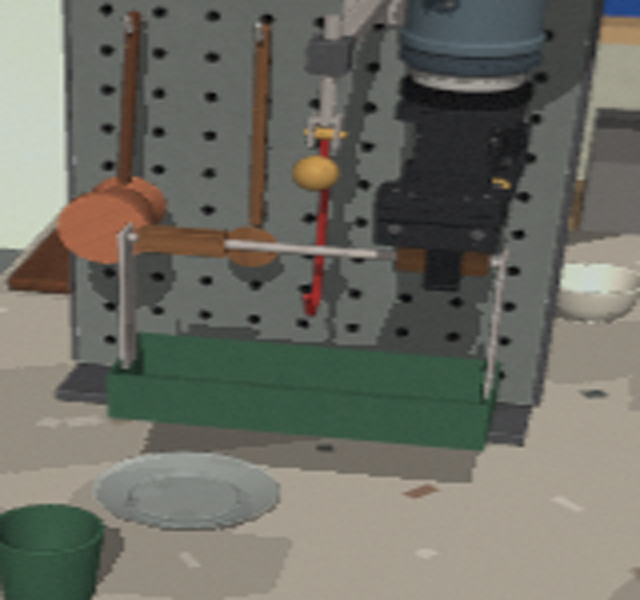

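Call:
{"method": "carry_out", "body": {
  "plan": [
    [-1,[0,0,0],0],
    [-1,[0,0,0],0],
    [-1,[0,0,0],0],
    [-1,[0,0,0],0],
    [-1,[0.6,0,0],0],
    [-1,[1.7,0,0],0],
    [-1,[2.0,0,0],0],
    [-1,[1.3,0,0],0],
    [-1,[0,0,0],0],
    [-1,[0,0,0],0]
  ]
}}

```text
time_s: 10.7
position: [519.1, -105.9, 246.4]
eef_rot: [0.0, -0.696, 0.718, 0.0]
force: [0.0, 1.4, -1.5]
grip_width: 13.4
```

```bash
python3 - <<'E'
from sw import *
o=get_obs();print(o['time_s'],o['position'],o['force'])
L=run(8,'swC'); s=L[-1][1]
for a,b in L: print(round(a,3),meas(b))
o=get_obs();print(o['time_s'],o['position'],o['force'])
for th in(0,.1,.15,.2): print(th,proj(s,hp(-26,-25,th)))
cv2.imwrite('pics/g6.png',cv2.resize(s['frame'][70:220,290:410],None,fx=5,fy=4,interpolation=cv2.INTER_CUBIC))
E
```

```text
10.7 [ 519.14159435 -105.87315845  246.36873128] [ 0.0025199   1.39989266 -1.54345468]
10.7 (array([348.57831325, 127.91566265]), np.int32(83))
10.75 (array([348.61445783, 127.80722892]), np.int32(83))
10.8 (array([348.56097561, 127.76829268]), np.int32(82))
10.85 (array([348.56097561, 127.76829268]), np.int32(82))
10.9 (array([348.56097561, 127.76829268]), np.int32(82))
10.95 (array([348.56097561, 127.76829268]), np.int32(82))
11.0 (array([348.56097561, 127.76829268]), np.int32(82))
11.05 (array([348.52439024, 127.87804878]), np.int32(82))
11.1 [ 519.23372282 -106.00778058  246.42922282] [-0.77862596  0.95309931 -2.30231344]
0 [349.16000624 127.80173441]
0.1 [349.30927448 128.41159051]
0.15 [349.39217028 128.661905  ]
0.2 [349.48026539 128.87515696]
```

View pics/g6.png

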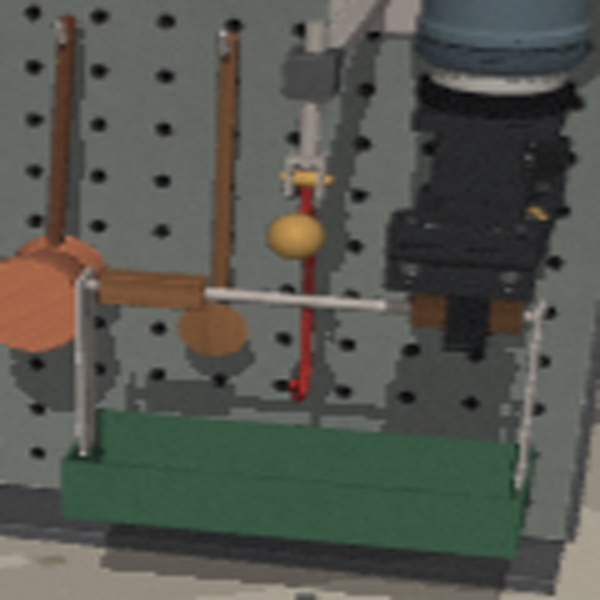

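Call:
{"method": "carry_out", "body": {
  "plan": [
    [-1,[-0.04,0,0],0],
    [-1,[-0.08,0,0],0],
    [-1,[-0.1,0,0],0],
    [-1,[-0.1,0,0],0],
    [-1,[-0.1,0,0],0],
    [-1,[-0.1,0,0],0],
    [-1,[-0.08,0,0],0],
    [-1,[-0.05,0,0],0],
    [-1,[-0.04,0,0],0],
    [-1,[-0.03,0,0],0]
  ]
}}

```text
time_s: 12.1
position: [519.4, -99.2, 246.4]
eef_rot: [-0.0, -0.696, 0.718, 0.0]
force: [-0.2, 0.4, -1.5]
grip_width: 13.1
```

```bash
cat > st.py <<'E'
from sw import *
import sys
L=run(int(sys.argv[2]),sys.argv[1]); s=L[-1][1]
def red(s):
    hsv=cv2.cvtColor(s['frame'],cv2.COLOR_BGR2HSV)
    r=((hsv[...,0]<5)|(hsv[...,0]>174))&(hsv[...,1]>150)&(hsv[...,2]>80); r[:110]=0;r[215:]=0;r[:,:338]=0;r[:,362:]=0
    ys,xs=np.nonzero(r); return ys.max(), xs[ys>=ys.max()-3].mean().round(2), len(ys)
for a,b in L: print(round(a,3),meas(b)[0].round(2),red(b))
o=get_obs();print(o['time_s'],o['position'],o['force'])
E
python3 st.py swD 6
```

```text
12.1 [348.55 127.64] (np.int64(171), np.float64(349.0), 70)
12.15 [348.58 127.58] (np.int64(171), np.float64(348.89), 68)
12.2 [348.55 127.64] (np.int64(171), np.float64(349.0), 66)
12.25 [348.58 127.58] (np.int64(171), np.float64(348.89), 69)
12.3 [348.55 127.64] (np.int64(171), np.float64(348.89), 70)
12.35 [348.55 127.64] (np.int64(171), np.float64(349.0), 69)
12.4 [519.42152199 -99.23858171 246.39515185] [-0.51700713 -0.76947843 -1.25505964]
```

Call:
{"method": "carry_out", "body": {
  "plan": [
    [-1,[-0.04,0,0],0],
    [-1,[-0.06,0,0],0],
    [-1,[-0.06,0,0],0],
    [-1,[-0.06,0,0],0],
    [-1,[-0.06,0,0],0],
    [-1,[-0.05,0,0],0],
    [-1,[-0.04,0,0],0],
    [-1,[-0.03,0,0],0],
    [-1,[-0.03,0,0],0],
    [-1,[-0.03,0,0],0]
  ]
}}

```text
time_s: 13.4
position: [519.6, -94.6, 246.4]
eef_rot: [-0.0, -0.696, 0.718, -0.0]
force: [-0.4, 0.4, -1.3]
grip_width: 13.3
```

Call:
{"method": "carry_out", "body": {
  "plan": [
    [-1,[-0.03,0,0],0],
    [-1,[-0.03,0,0],0],
    [-1,[-0.03,0,0],0],
    [-1,[-0.03,0,0],0],
    [-1,[-0.03,0,0],0],
    [-1,[-0.03,0,0],0],
    [-1,[-0.03,0,0],0],
    [-1,[-0.03,0,0],0],
    [-1,[-0.03,0,0],0],
    [-1,[-0.03,0,0],0]
  ]
}}

```text
time_s: 14.4
position: [519.6, -91.6, 246.4]
eef_rot: [-0.0, -0.696, 0.718, -0.0]
force: [-1.1, -0.2, -1.5]
grip_width: 13.1
```

```bash
python3 st.py swE 7
```

```text
14.4 [348.37 127.35] (np.int64(172), np.float64(347.91), 74)
14.45 [348.37 127.35] (np.int64(172), np.float64(347.91), 73)
14.5 [348.37 127.35] (np.int64(173), np.float64(347.8), 76)
14.55 [348.37 127.35] (np.int64(173), np.float64(347.91), 78)
14.6 [348.37 127.35] (np.int64(173), np.float64(347.8), 78)
14.65 [348.44 127.33] (np.int64(173), np.float64(347.8), 75)
14.7 [348.33 127.31] (np.int64(173), np.float64(347.89), 75)
14.75 [519.66512674 -91.60045513 246.40754831] [ 0.08963473  1.20144725 -1.92486043]
```

Call:
{"method": "carry_out", "body": {
  "plan": [
    [-1,[-0.03,0,0],0],
    [-1,[-0.03,0,0],0],
    [-1,[-0.03,0,0],0],
    [-1,[-0.03,0,0],0],
    [-1,[-0.03,0,0],0],
    [-1,[-0.03,0,0],0],
    [-1,[-0.03,0,0],0],
    [-1,[-0.03,0,0],0],
    [-1,[-0.03,0,0],0],
    [-1,[-0.03,0,0],0]
  ]
}}

```text
time_s: 15.75
position: [519.8, -88.6, 246.4]
eef_rot: [-0.0, -0.696, 0.718, -0.0]
force: [-0.2, -0.5, -1.4]
grip_width: 13.5
```

```bash
python3 st.py swF 7
```

```text
15.75 [348.37 127.35] (np.int64(172), np.float64(348.0), 72)
15.8 [348.32 127.38] (np.int64(173), np.float64(348.14), 72)
15.85 [348.44 127.33] (np.int64(173), np.float64(347.89), 75)
15.9 [348.44 127.33] (np.int64(173), np.float64(347.8), 78)
15.95 [348.38 127.36] (np.int64(173), np.float64(347.91), 78)
16.0 [348.4  127.32] (np.int64(173), np.float64(347.8), 75)
16.05 [348.44 127.33] (np.int64(173), np.float64(347.8), 77)
16.1 [519.71913203 -88.60022892 246.38808238] [ 0.95990821 -0.55692354 -1.11852501]
```

Call:
{"method": "carry_out", "body": {
  "plan": [
    [-1,[-0.03,0,0],0],
    [-1,[-0.03,0,0],0],
    [-1,[-0.03,0,0],0],
    [-1,[-0.03,0,0],0],
    [-1,[-0.03,0,0],0],
    [-1,[-0.03,0,0],0],
    [-1,[-0.03,0,0],0],
    [-1,[-0.03,0,0],0],
    [-1,[-0.03,0,0],0],
    [-1,[-0.03,0,0],0]
  ]
}}

```text
time_s: 17.1
position: [519.8, -85.6, 246.4]
eef_rot: [-0.0, -0.696, 0.718, 0.0]
force: [-0.6, -0.1, -1.1]
grip_width: 13.3
```

```bash
python3 st.py swG 9; python3 - <<'E'
from sw import *
s=load('swG')[-1][1]
cv2.imwrite('pics/g7.png',cv2.resize(s['frame'][100:220,300:400],None,fx=6,fy=5,interpolation=cv2.INTER_CUBIC))
E
```

```text
17.1 [348.37 127.34] (np.int64(173), np.float64(348.0), 74)
17.15 [348.44 127.33] (np.int64(173), np.float64(348.0), 75)
17.2 [348.49 127.36] (np.int64(173), np.float64(347.89), 75)
17.25 [348.44 127.33] (np.int64(173), np.float64(347.8), 78)
17.3 [348.38 127.36] (np.int64(173), np.float64(347.8), 77)
17.35 [348.44 127.33] (np.int64(173), np.float64(347.8), 78)
17.4 [348.44 127.33] (np.int64(173), np.float64(347.8), 78)
17.45 [348.44 127.33] (np.int64(173), np.float64(347.8), 76)
17.5 [348.44 127.33] (np.int64(173), np.float64(347.8), 76)
17.55 [519.83457887 -85.61246817 246.39387126] [ 0.30570743 -0.19685933 -1.24972605]
```

View pics/g7.png

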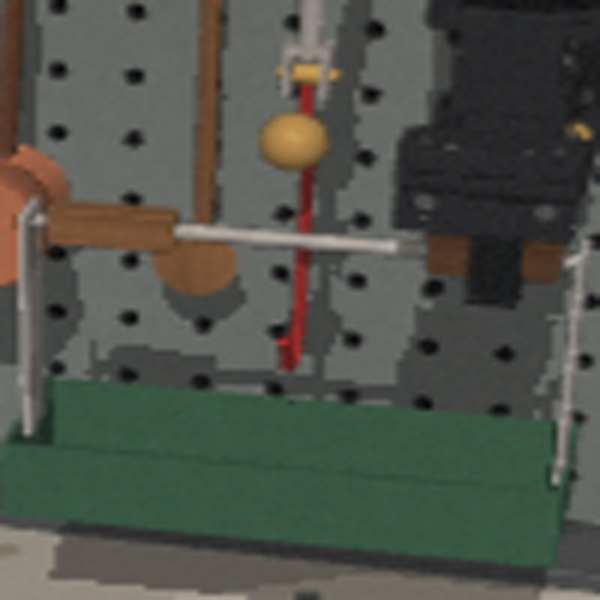

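```bash
python3 - <<'E'
from sw import *
s=load('swG')[-1][1]
P=lambda X,Y:(300+X/6,100+Y/5)
n=[0.0327,0.9995,0]
l=plane(s,*P(177,231),[600,-88,0],n); r=plane(s,*P(428,249),[600,-88,0],n); print(l,r,(l+r)/2,np.linalg.norm(l-r))
print('shank',plane(s,*P(304,225),[600,-100.5,0],n),plane(s,*P(307,190),[600,-100.5,0],n),plane(s,*P(298,305),[600,-100.5,0],n))
print('tip top',plane(s,*P(286,335),[600,-65.5,0],n),'bottom',plane(s,*P(289,372),[600,-86.5,0],n))
print('pin',plane(s,*P(309,73),[600,-86.5,0],n))
t=grab('top','top8')
cv2.imwrite('pics/g8.png',cv2.resize(t['frame'][120:290,380:530],None,fx=4,fy=3.5,interpolation=cv2.INTER_CUBIC))
E
```

```text
[651.56035794 -89.68686714 261.80197763] [546.08560822 -86.23611745 263.93196045] [598.82298308 -87.96149229 262.86696904] 105.55267561380745
shank [ 599.68232771 -100.48960692  265.71884738] [ 599.31180344 -100.47748471  284.43189328] [ 600.18498943 -100.50605218  221.86013608]
tip top [600.05288373 -65.50173016 220.9393721 ] bottom [600.56605867 -86.51851938 190.50187612]
pin [599.61370486 -86.48736183 349.42625636]
```

View pics/g8.png

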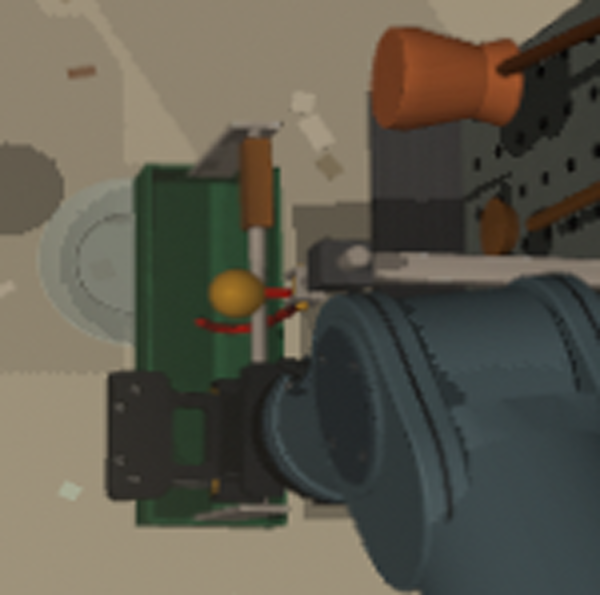

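```bash
python3 - <<'E'
from sw import *
t=load('top8')
for X,Y in [(380,292),(420,292),(480,295),(540,282),(580,290),(350,300),(330,330),(500,300),(540,300),(560,400)]:
    print(X,Y,pt(t,380+X/4,120+Y/3.5).round(0))
d=t['depth']; 
pts=np.array([pt(t,u,v) for v in range(185,290) for u in range(440,530)])
m=(pts[:,2]>300)
for z0,z1 in((300,340),(340,380),(380,420),(425,460),(460,500),(500,550),(550,600),(600,700)):
    q=pts[(pts[:,2]>z0)&(pts[:,2]<z1)]
    q=q[q[:,0]<585] if len(q) else q
    if len(q): print(z0,z1,len(q),'xmax',q[:,0].max().round(0),q[q[:,0].argmax()].round(0))
E
```

```text
380 292 [ 657. -233.   12.]
420 292 [ 657. -261.   11.]
480 295 [556. -86. 596.]
540 282 [ 560. -107.  601.]
580 290 [ 556. -119.  607.]
350 300 [553. -37. 600.]
330 330 [544. -35. 579.]
500 300 [553. -91. 602.]
540 300 [ 553. -106.  602.]
560 400 [509. -99. 632.]
300 340 23 xmax 491.0 [491. -82. 325.]
380 420 309 xmax 553.0 [553. -56. 397.]
425 460 231 xmax 552.0 [552. -64. 433.]
460 500 247 xmax 546.0 [546. -53. 477.]
500 550 86 xmax 549.0 [549. -37. 549.]
550 600 970 xmax 569.0 [ 569. -121.  585.]
600 700 4786 xmax 563.0 [ 563. -119.  601.]
```

Call:
{"method": "carry_out", "body": {
  "plan": [
    [-1,[-0.1,-0.1,0.2],0],
    [-1,[0,0,0.5],0],
    [-1,[0,0,0.7],0],
    [-1,[0,0,0.7],0],
    [-1,[0,0,0.7],0],
    [-1,[0,0,0.7],0],
    [-1,[0,0,0.7],0],
    [-1,[0,0,0.5],0],
    [-1,[0,0,0.3],0],
    [-1,[0,0,0],0]
  ]
}}

```text
time_s: 18.6
position: [520.7, -84.6, 196.0]
eef_rot: [-0.0, -0.696, 0.718, 0.0]
force: [-0.3, 0.2, -1.3]
grip_width: 13.2
```

```bash
python3 st.py swH 6; python3 - <<'E'
from sw import *
s=load('swH')[-1][1]
cv2.imwrite('pics/g9.png',cv2.resize(s['frame'][100:220,300:400],None,fx=6,fy=5,interpolation=cv2.INTER_CUBIC))
E
```

```text
18.6 [348.32 127.37] (np.int64(173), np.float64(347.8), 75)
18.65 [348.38 127.36] (np.int64(173), np.float64(347.8), 78)
18.7 [348.49 127.36] (np.int64(173), np.float64(347.8), 77)
18.75 [348.44 127.39] (np.int64(173), np.float64(347.8), 75)
18.8 [348.44 127.39] (np.int64(173), np.float64(347.89), 73)
18.85 [348.38 127.36] (np.int64(173), np.float64(347.8), 74)
18.9 [521.03641736 -84.65927283 196.65585124] [-0.89225137 -0.34611325 -0.17963817]
```

View pics/g9.png

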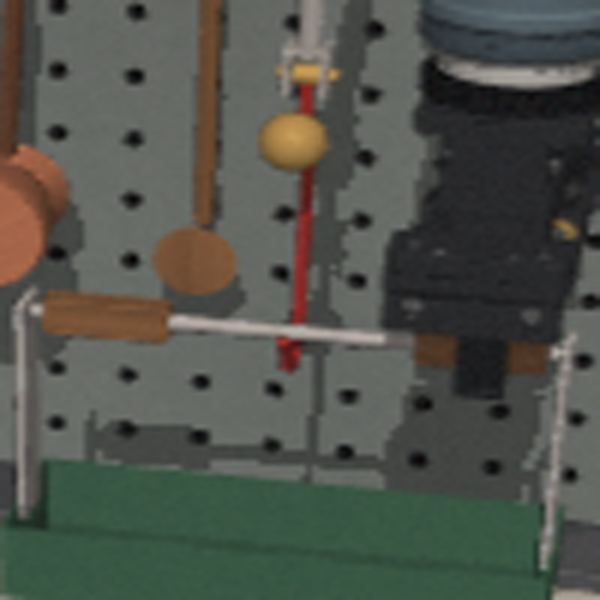

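```bash
python3 - <<'E'
from sw import *
s=load('swH')[-1][1]
P=lambda X,Y:(300+X/6,100+Y/5)
n=[0.0327,0.9995,0]
l=plane(s,*P(168,320),[600,-87,0],n); r=plane(s,*P(415,342),[600,-87,0],n); print(l,r,(l+r)/2,np.linalg.norm(l-r))
print('shank',plane(s,*P(299,300),[600,-100.5,0],n),'tip',plane(s,*P(288,350),[600,-65.5,0],n))
cv2.imwrite('pics/g10.png',cv2.resize(s['frame'][150:185,322:377],None,fx=14,fy=14,interpolation=cv2.INTER_CUBIC))
F=[]
for i in range(4): F.append(get_obs()['force']); viewer.camera('top')
print(np.mean(F,0),get_obs()['position'])
E
```

```text
[654.05710181 -88.7685515  213.01348218] [548.00921357 -85.29905081 213.64826825] [601.03315769 -87.03380116 213.33087521] 106.10652660785874
shank [ 599.88492115 -100.49623504  224.67989083] tip [598.84680067 -65.46227152 212.84162563]
[ 0.13650007  0.2070178  -1.14248323] [520.88420504 -84.6674089  196.50744903]
```

View pics/g10.png

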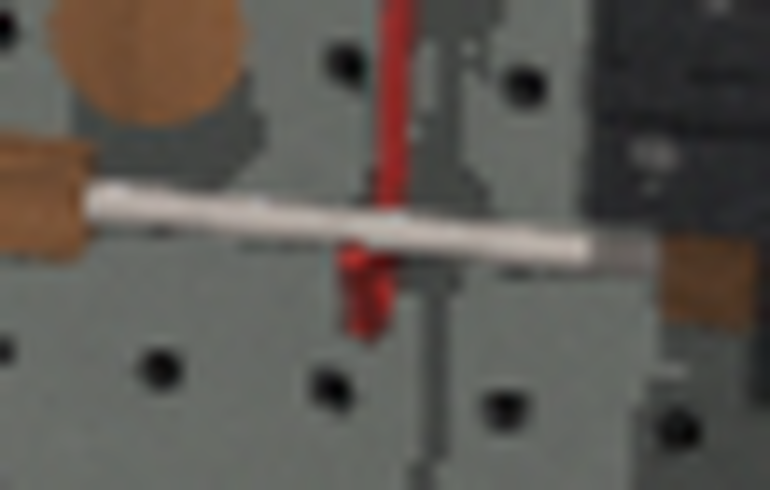

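Call:
{"method": "carry_out", "body": {
  "plan": [
    [-1,[0,0.05,0.1],0],
    [-1,[0,0,0.1],0],
    [-1,[0,0,0.1],0],
    [-1,[0,0,0.1],0],
    [-1,[0,0,0.1],0],
    [-1,[0,0,0.1],0],
    [-1,[0,0,0.1],0],
    [-1,[0,0,0.1],0],
    [-1,[0,0,0],0]
  ]
}}

```text
time_s: 20.0
position: [520.2, -84.6, 188.2]
eef_rot: [-0.0, -0.696, 0.718, 0.0]
force: [0.5, -0.5, -0.9]
grip_width: 13.5
```

```bash
cat > ff.py <<'E'
from sw import *
import sys
F=[];M=[]
for i in range(int(sys.argv[2])):
    o=get_obs();F.append(o['force']);M.append(o['moment']); s=viewer.camera('side')
    q=meas(s)[0]
print('F',np.mean(F,0).round(2),'sem',(np.std(F,0)/len(F)**.5).round(2),'M',np.mean(M,0).round(3),'pos',o['position'].round(2),o['time_s'],'ball',q.round(2))
pickle.dump(s,open(f'pics/{sys.argv[1]}.pkl','wb'))
cv2.imwrite(f'pics/{sys.argv[1]}.png',cv2.resize(s['frame'][145:195,312:392],None,fx=9,fy=9,interpolation=cv2.INTER_CUBIC))
E
python3 ff.py f1 8
```

```text
F [ 0.09 -0.03 -1.32] sem [0.15 0.17 0.13] M [ 0.047  0.127 -0.007] pos [520.38 -84.64 188.45] 20.35 ball [348.38 127.4 ]
```

View pics/f1.png

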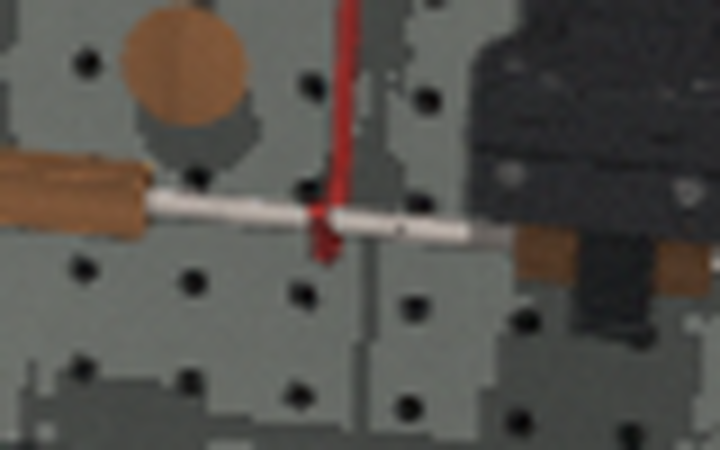

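Call:
{"method": "carry_out", "body": {
  "plan": [
    [-1,[0,0,0.05],0],
    [-1,[0,0,0.05],0],
    [-1,[0,0,0.05],0],
    [-1,[0,0,0.05],0],
    [-1,[0,0,0],0]
  ]
}}

```text
time_s: 20.9
position: [520.3, -84.6, 186.3]
eef_rot: [-0.0, -0.696, 0.718, 0.0]
force: [0.3, -1.0, -0.9]
grip_width: 13.0
```

```bash
python3 ff.py f2 8
```

```text
F [ 0.01 -0.11 -1.44] sem [0.16 0.19 0.24] M [0.016 0.127 0.003] pos [520.37 -84.59 186.43] 21.25 ball [348.44 127.4 ]
```

Call:
{"method": "carry_out", "body": {
  "plan": [
    [-1,[0,0,0.05],0],
    [-1,[0,0,0.05],0],
    [-1,[0,0,0],0]
  ]
}}

```text
time_s: 21.6
position: [520.3, -84.6, 185.3]
eef_rot: [-0.0, -0.696, 0.718, 0.0]
force: [-0.6, 0.2, -0.8]
grip_width: 13.0
```

```bash
python3 ff.py f3 8
```

```text
F [ 0.05  0.01 -1.17] sem [0.22 0.1  0.17] M [0.045 0.126 0.019] pos [520.38 -84.62 185.43] 21.95 ball [348.38 127.4 ]
```

Call:
{"method": "carry_out", "body": {
  "plan": [
    [-1,[0,0,0.05],0],
    [-1,[0,0,0.05],0],
    [-1,[0,0,0],0]
  ]
}}

```text
time_s: 22.3
position: [520.4, -84.6, 184.4]
eef_rot: [0.0, -0.696, 0.718, -0.0]
force: [0.0, -0.6, -0.4]
grip_width: 13.3
```

```bash
python3 ff.py f4 8
```

```text
F [ 0.05 -0.31 -0.1 ] sem [0.12 0.1  0.13] M [0.026 0.064 0.011] pos [520.42 -84.63 184.44] 22.65 ball [348.38 127.4 ]
```

Call:
{"method": "carry_out", "body": {
  "plan": [
    [-1,[0,0,0.05],0],
    [-1,[0,0,0.05],0],
    [-1,[0,0,0],0]
  ]
}}

```text
time_s: 23.0
position: [520.5, -84.6, 183.5]
eef_rot: [0.0, -0.696, 0.718, -0.0]
force: [-0.3, -0.2, 1.2]
grip_width: 13.4
```

```bash
python3 ff.py f5 8
```

```text
F [-0.    0.14  1.21] sem [0.19 0.13 0.17] M [ 0.014 -0.023  0.003] pos [520.43 -84.62 183.47] 23.35 ball [348.38 127.4 ]
```

View pics/f5.png

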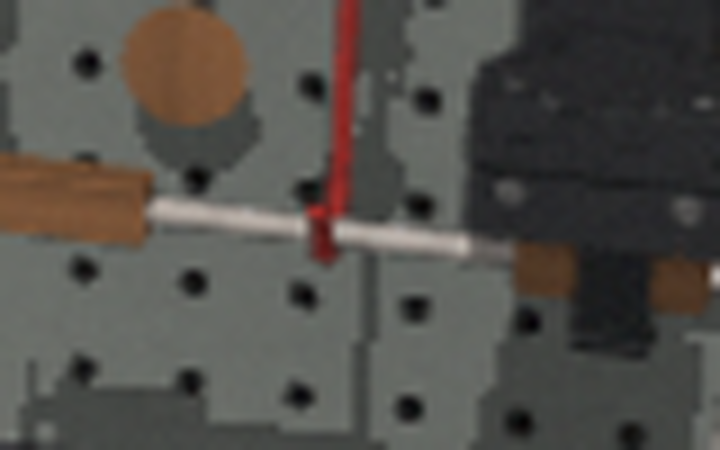

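Call:
{"method": "carry_out", "body": {
  "plan": [
    [-1,[0,0,-0.05],0],
    [-1,[0,0,0],0]
  ]
}}

```text
time_s: 23.6
position: [520.4, -84.6, 183.9]
eef_rot: [-0.0, -0.696, 0.718, -0.0]
force: [0.1, -0.5, 1.4]
grip_width: 13.2
```

```bash
python3 ff.py f6 8; python3 - <<'E'
from sw import *
s=load('f6')
cv2.imwrite('pics/f6b.png',cv2.resize(s['frame'][110:240,290:410],None,fx=6,fy=4.5,interpolation=cv2.INTER_CUBIC))
P=lambda X,Y:(312+X/9,145+Y/9)
n=[0.0327,0.9995,0]
l=plane(s,*P(149,208),[600,-87,0],n); r=plane(s,*P(514,249),[600,-87,0],n); print(l,r,(l+r)/2,np.linalg.norm(l-r))
print(plane(s,*P(336,195),[600,-100.5,0],n))
E
```

```text
F [ 0.16 -0.25  0.27] sem [0.15 0.11 0.26] M [ 0.012 -0.024 -0.009] pos [520.37 -84.61 183.89] 23.95 ball [348.44 127.4 ]
[652.32341507 -88.71183159 201.64551775] [547.36621331 -85.27801418 201.8447227 ] [599.84481419 -86.99492289 201.74512023] 105.01354668328106
[ 600.31392702 -100.51027055  205.94665763]
```

View pics/f6b.png

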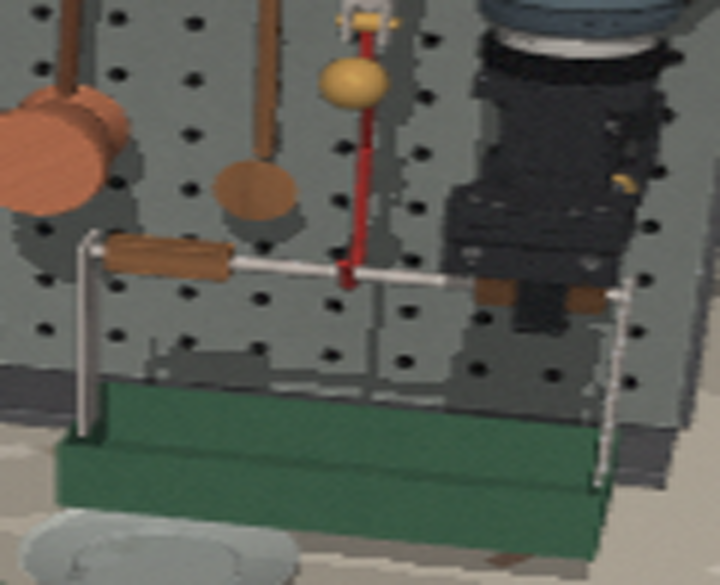

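Call:
{"method": "carry_out", "body": {
  "plan": [
    [-1,[0,0,0],0],
    [-1,[0,0,0],0],
    [-1,[0,0,0],0],
    [-0.68,[0,0,0],0],
    [-0.66,[0,0,0],0],
    [-0.64,[0,0,0],0],
    [-0.6,[0,0,0],0],
    [-0.55,[0,0,0],0],
    [-0.5,[0,0,0],0],
    [-0.5,[0,0,0],0]
  ],
  "force": 5
}}

```text
time_s: 25.0
position: [520.3, -84.6, 183.9]
eef_rot: [-0.0, -0.696, 0.718, 0.0]
force: [-0.6, 0.5, -0.2]
grip_width: 21.7
```

```bash
python3 ff.py f7 8; python3 - <<'E'
from sw import *
print(get_obs()['grip_width'])
s=load('f7')
cv2.imwrite('pics/f7b.png',cv2.resize(s['frame'][110:240,290:410],None,fx=6,fy=4.5,interpolation=cv2.INTER_CUBIC))
E
```

```text
F [-0.21  0.1  -0.34] sem [0.19 0.1  0.21] M [ 0.032 -0.003 -0.008] pos [520.37 -84.62 183.9 ] 25.35 ball [348.38 127.53]
21.83855128487793
```

View pics/f7b.png

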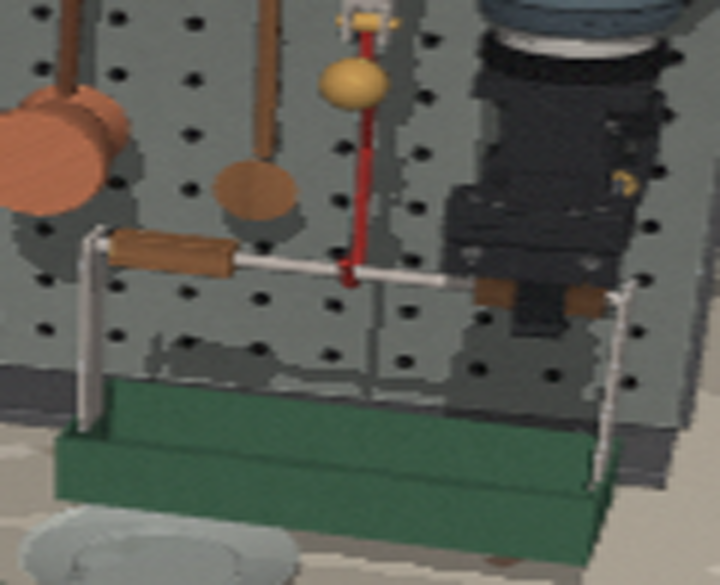

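```bash
cat > tr.py <<'E'
from sw import *
import sys
# track carrier tray corners / left grip via template matching
L=[]
for i in range(int(sys.argv[2])):
    s=viewer.camera('side'); L.append(s)
ref=L[0]['frame']
def sub(f,box):
    x0,y0,x1,y1=box; T=ref[y0:y1,x0:x1]; a=f[y0-6:y1+6,x0-6:x1+6]
    r=cv2.matchTemplate(a,T,cv2.TM_CCOEFF_NORMED); _,_,_,(x,y)=cv2.minMaxLoc(r)
    def p(a,b,c): 
        d=a-2*b+c; return 0 if d==0 else .5*(a-c)/d
    dx=p(r[y,x-1],r[y,x],r[y,x+1]) if 0<x<r.shape[1]-1 else 0; dy=p(r[y-1,x],r[y,x],r[y+1,x]) if 0<y<r.shape[0]-1 else 0
    return round(float(x-6+dx),2),round(float(y-6+dy),2)
for i,s in enumerate(L):
    if i%2==0: print(i*.05,'Lgrip',sub(s['frame'],(300,155,335,180)),'trayL',sub(s['frame'],(295,195,325,232)),'trayR',sub(s['frame'],(375,205,400,240)),'ball',meas(s)[0].round(2))
pickle.dump(L[-1],open(f'pics/{sys.argv[1]}.pkl','wb'))
cv2.imwrite(f'pics/{sys.argv[1]}.png',cv2.resize(L[-1]['frame'][100:250,280:420],None,fx=5,fy=4,interpolation=cv2.INTER_CUBIC))
print(get_obs()['time_s'])
E
python3 tr.py t1 24
```

```text
0.0 Lgrip (-0.01, -0.0) trayL (-0.01, 0.03) trayR (0.01, 0.01) ball [348.38 127.53]
0.1 Lgrip (-0.05, 0.04) trayL (-0.1, 0.14) trayR (0.0, 0.09) ball [348.41 127.48]
0.2 Lgrip (-0.07, 0.07) trayL (-0.15, 0.27) trayR (-0.01, 0.11) ball [348.44 127.51]
0.30000000000000004 Lgrip (-0.09, 0.08) trayL (-0.2, 0.36) trayR (-0.03, 0.09) ball [348.47 127.45]
0.4 Lgrip (-0.08, 0.07) trayL (-0.17, 0.25) trayR (-0.04, 0.06) ball [348.41 127.48]
0.5 Lgrip (-0.06, 0.03) trayL (-0.12, 0.12) trayR (-0.05, -0.06) ball [348.41 127.59]
0.6000000000000001 Lgrip (-0.03, -0.01) trayL (-0.03, -0.0) trayR (-0.04, -0.1) ball [348.38 127.64]
0.7000000000000001 Lgrip (0.01, -0.03) trayL (0.02, -0.1) trayR (-0.02, -0.17) ball [348.45 127.64]
0.8 Lgrip (0.01, -0.03) trayL (0.02, -0.08) trayR (-0.01, -0.15) ball [348.38 127.64]
0.9 Lgrip (-0.02, -0.01) trayL (-0.02, 0.02) trayR (-0.0, -0.03) ball [348.38 127.64]
1.0 Lgrip (-0.04, 0.04) trayL (-0.09, 0.14) trayR (-0.01, -0.0) ball [348.38 127.64]
1.1 Lgrip (-0.07, 0.08) trayL (-0.16, 0.29) trayR (-0.02, 0.09) ball [348.38 127.64]
26.6
```

View pics/t1.png

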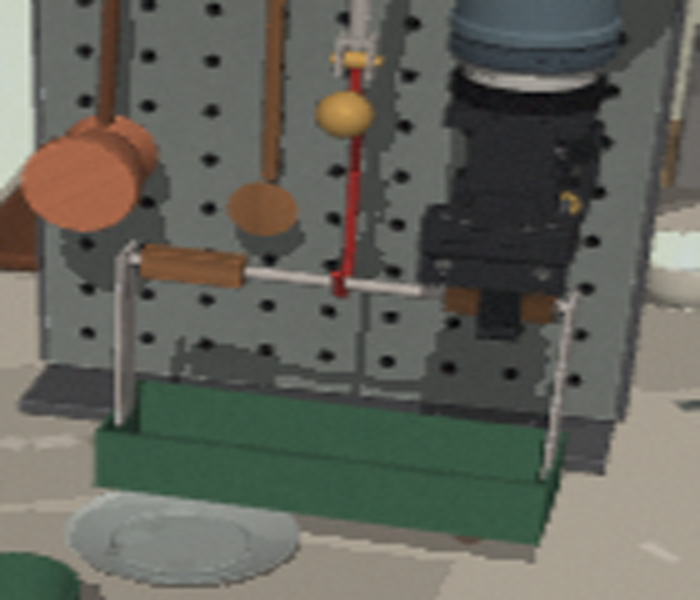

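Call:
{"method": "carry_out", "body": {
  "plan": [
    [-0.45,[0,0,0],0],
    [-0.4,[0,0,0],0],
    [-0.35,[0,0,0],0],
    [-0.3,[0,0,0],0],
    [-0.25,[0,0,0],0],
    [-0.2,[0,0,0],0],
    [-0.1,[0,0,0],0],
    [0,[0,0,0],0]
  ]
}}

```text
time_s: 27.4
position: [520.4, -84.6, 183.9]
eef_rot: [-0.0, -0.696, 0.718, 0.0]
force: [0.4, 0.4, -0.6]
grip_width: 43.6
```

```bash
python3 tr.py t2 24; python3 - <<'E'
from h import *
t=grab('top','top9');print(get_obs()['grip_width'])
cv2.imwrite('pics/t9.png',cv2.resize(t['frame'][120:290,380:530],None,fx=4,fy=3.5,interpolation=cv2.INTER_CUBIC))
E
```

```text
0.0 Lgrip (-0.01, -0.0) trayL (-0.01, 0.02) trayR (0.01, -0.01) ball [348.38 127.64]
0.1 Lgrip (-0.05, 0.02) trayL (-0.06, 0.12) trayR (0.01, 0.02) ball [348.41 127.59]
0.2 Lgrip (-0.05, 0.02) trayL (-0.06, 0.12) trayR (0.01, 0.03) ball [348.41 127.59]
0.30000000000000004 Lgrip (-0.03, 0.01) trayL (-0.02, 0.08) trayR (0.01, 0.02) ball [348.38 127.64]
0.4 Lgrip (0.01, -0.03) trayL (0.05, -0.06) trayR (0.02, -0.06) ball [348.38 127.64]
0.5 Lgrip (0.03, -0.08) trayL (0.11, -0.16) trayR (0.04, -0.1) ball [348.44 127.67]
0.6000000000000001 Lgrip (0.06, -0.08) trayL (0.14, -0.27) trayR (0.04, -0.18) ball [348.44 127.67]
0.7000000000000001 Lgrip (0.06, -0.09) trayL (0.14, -0.26) trayR (0.05, -0.15) ball [348.44 127.67]
0.8 Lgrip (0.03, -0.07) trayL (0.11, -0.15) trayR (0.04, -0.09) ball [348.44 127.67]
0.9 Lgrip (0.0, -0.01) trayL (0.03, -0.03) trayR (0.02, -0.04) ball [348.38 127.64]
1.0 Lgrip (-0.03, 0.02) trayL (-0.04, 0.11) trayR (0.01, 0.02) ball [348.38 127.64]
1.1 Lgrip (-0.06, 0.04) trayL (-0.07, 0.16) trayR (0.01, 0.04) ball [348.38 127.64]
28.6
44.06208381892238
```

View pics/t9.png

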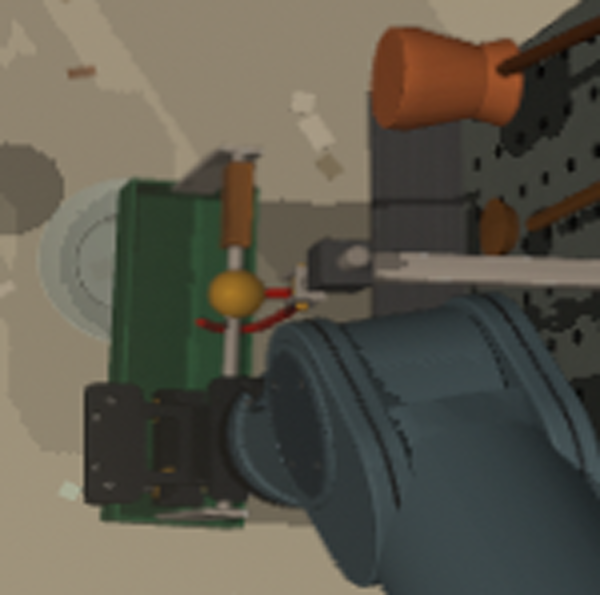

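View pics/t2.png

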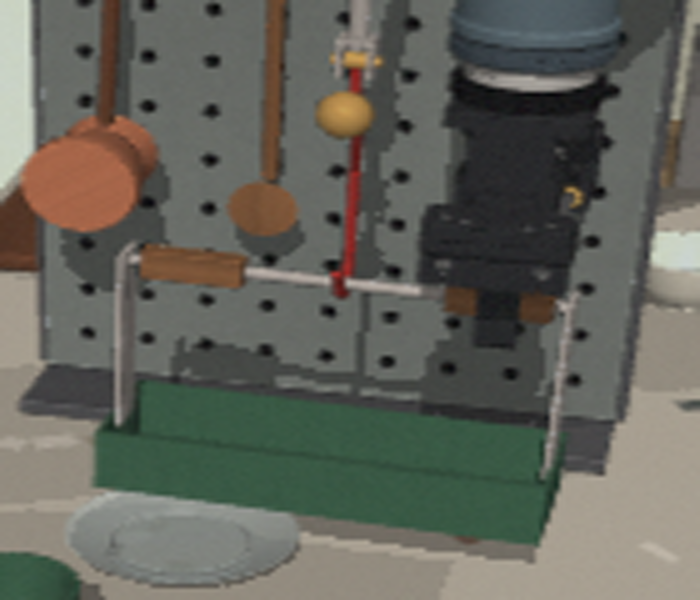

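Call:
{"method": "carry_out", "body": {
  "plan": [
    [0.2,[0,0,0],0],
    [0.3,[0,0,0],0],
    [0.3,[0,0,-0.5],0],
    [0.3,[0,0,-1],0],
    [0.3,[0,0,-2],0],
    [0.3,[0,0,-2.5],0],
    [0.3,[0,0,-2.5],0],
    [0.3,[0,0,-2],0],
    [0.3,[0,0,-1],0],
    [0.3,[0,0,0],0]
  ]
}}

```text
time_s: 29.65
position: [521.2, -84.6, 300.5]
eef_rot: [0.001, -0.696, 0.718, -0.001]
force: [0.2, -0.0, -1.7]
grip_width: 57.7
```

Call:
{"method": "carry_out", "body": {
  "plan": [
    [0.3,[0,1,0],0],
    [0.3,[0,2,0],0],
    [0.3,[0,2,0],0],
    [0.3,[0,2,0],0],
    [0.3,[0,1,0],0],
    [0.3,[0,0,0],0]
  ]
}}

```text
time_s: 30.25
position: [438.8, -82.3, 298.3]
eef_rot: [-0.001, -0.696, 0.718, 0.0]
force: [0.2, -0.1, 0.1]
grip_width: 57.6
```

```bash
python3 tr.py t3 30; python3 - <<'E'
from h import *
t=grab('top','top10');print(get_obs()['position'])
E
```

```text
0.0 Lgrip (-0.01, -0.0) trayL (-0.01, 0.02) trayR (0.01, -0.03) ball [348.49 127.64]
0.1 Lgrip (-0.04, 0.03) trayL (-0.05, 0.12) trayR (0.01, 0.01) ball [348.44 127.61]
0.2 Lgrip (-0.05, 0.02) trayL (-0.06, 0.17) trayR (0.01, 0.01) ball [348.44 127.61]
0.30000000000000004 Lgrip (-0.03, 0.02) trayL (-0.01, 0.05) trayR (0.01, -0.02) ball [348.49 127.64]
0.4 Lgrip (0.02, -0.02) trayL (0.05, -0.05) trayR (0.02, -0.07) ball [348.49 127.64]
0.5 Lgrip (0.05, -0.06) trayL (0.13, -0.23) trayR (0.03, -0.13) ball [348.55 127.64]
0.6000000000000001 Lgrip (0.06, -0.09) trayL (0.15, -0.34) trayR (0.04, -0.18) ball [348.59 127.69]
0.7000000000000001 Lgrip (0.06, -0.09) trayL (0.15, -0.28) trayR (0.04, -0.16) ball [348.59 127.69]
0.8 Lgrip (0.03, -0.06) trayL (0.11, -0.17) trayR (0.03, -0.12) ball [348.49 127.64]
0.9 Lgrip (0.01, -0.01) trayL (0.03, -0.03) trayR (0.02, -0.06) ball [348.49 127.64]
1.0 Lgrip (-0.03, 0.03) trayL (-0.01, 0.07) trayR (0.01, -0.0) ball [348.49 127.64]
1.1 Lgrip (-0.06, 0.03) trayL (-0.06, 0.17) trayR (0.02, 0.02) ball [348.49 127.64]
1.2000000000000002 Lgrip (-0.04, 0.03) trayL (-0.04, 0.12) trayR (0.01, 0.01) ball [348.49 127.64]
1.3 Lgrip (-0.0, 0.01) trayL (0.01, 0.01) trayR (0.02, -0.02) ball [348.49 127.64]
1.4000000000000001 Lgrip (0.03, -0.04) trayL (0.08, -0.11) trayR (0.03, -0.1) ball [348.49 127.64]
31.75
[440.40187241 -82.10605466 298.90349834]
```

View pics/t3.png

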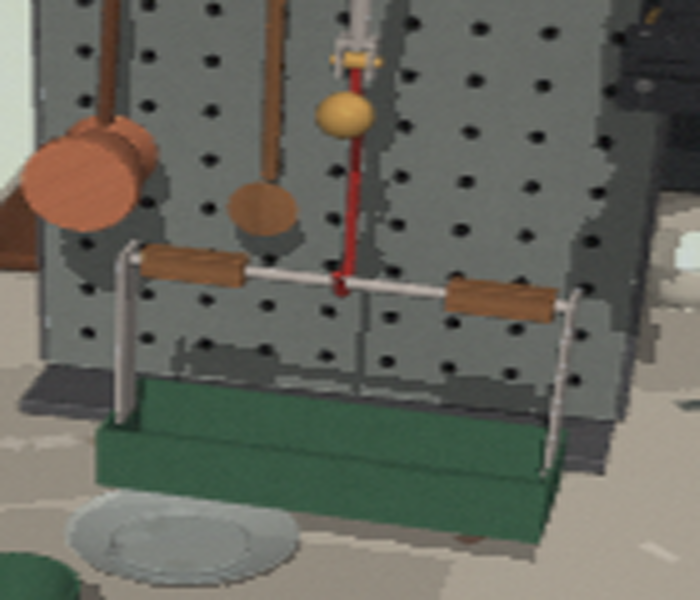

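View pics/top10.png

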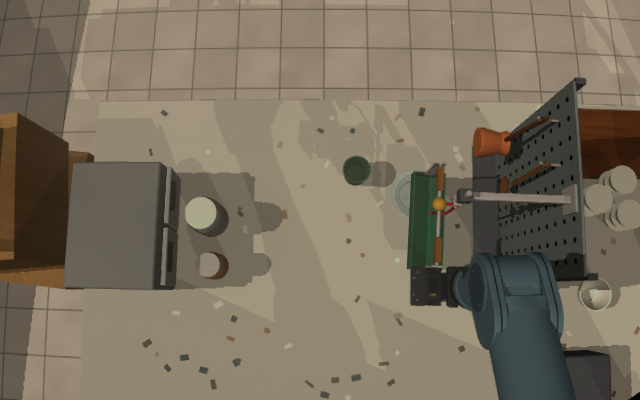

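Call:
{"method": "carry_out", "body": {
  "plan": [
    [0.3,[0,0,0],0],
    [0.3,[0,0,0],0],
    [0.3,[0,0,0],0],
    [0.3,[0,0,0],0],
    [0.3,[0,0,0],0],
    [0.3,[0,0,0],0],
    [0.3,[0,0,0],0],
    [0.3,[0,0,0],0],
    [0.3,[0,0,0],0],
    [0.3,[0,0,0],0]
  ]
}}

```text
time_s: 32.8
position: [440.4, -82.2, 298.9]
eef_rot: [-0.0, -0.696, 0.718, -0.0]
force: [0.2, 0.5, 0.9]
grip_width: 57.2
```

Call:
{"method": "carry_out", "body": {
  "plan": [
    [0.3,[0,0,0],0],
    [0.3,[0,0,0],0],
    [0.3,[0,0,0],0],
    [0.3,[0,0,0],0],
    [0.3,[0,0,0],0],
    [0.3,[0,0,0],0],
    [0.3,[0,0,0],0],
    [0.3,[0,0,0],0],
    [0.3,[0,0,0],0],
    [0.3,[0,0,0],0]
  ]
}}

```text
time_s: 33.8
position: [440.4, -82.2, 298.9]
eef_rot: [-0.0, -0.696, 0.718, -0.0]
force: [-0.3, 0.8, 0.2]
grip_width: 57.1
```

Call:
{"method": "carry_out", "body": {
  "plan": [
    [0.3,[0,0,0],0],
    [0.3,[0,0,0],0],
    [0.3,[0,0,0],0],
    [0.3,[0,0,0],0],
    [0.3,[0,0,0],0],
    [0.3,[0,0,0],0],
    [0.3,[0,0,0],0],
    [0.3,[0,0,0],0],
    [0.3,[0,0,0],0],
    [0.3,[0,0,0],0]
  ]
}}

```text
time_s: 34.8
position: [440.4, -82.1, 298.9]
eef_rot: [-0.0, -0.696, 0.718, 0.0]
force: [0.6, -1.1, -0.0]
grip_width: 57.2
```

```bash
python3 tr.py t4 40; python3 - <<'E'
from sw import *
s=load('t3')
P=lambda X,Y:(280+X/5,100+Y/4)
d=lambda X,Y:pt(s,*P(X,Y)).round(1)
print('grips depth',d(190,268),d(500,301),'tray bottom',d(110,480),d(525,530))
n=[0.0327,0.9995,0]
l=plane(s,*P(246,273),[600,-87,0],n);r=plane(s,*P(446,292),[600,-87,0],n);print(l,r,(l+r)/2)
E
```

```text
0.0 Lgrip (-0.01, -0.0) trayL (-0.01, 0.03) trayR (0.01, 0.01) ball [348.55 127.74]
0.1 Lgrip (-0.04, 0.04) trayL (-0.07, 0.15) trayR (0.01, 0.07) ball [348.55 127.74]
0.2 Lgrip (-0.07, 0.08) trayL (-0.16, 0.31) trayR (0.01, 0.14) ball [348.53 127.68]
0.30000000000000004 Lgrip (-0.11, 0.11) trayL (-0.2, 0.46) trayR (0.01, 0.19) ball [348.53 127.68]
0.4 Lgrip (-0.11, 0.11) trayL (-0.13, 0.51) trayR (0.01, 0.2) ball [348.53 127.68]
0.5 Lgrip (-0.08, 0.09) trayL (-0.17, 0.37) trayR (0.01, 0.14) ball [348.53 127.68]
0.6000000000000001 Lgrip (-0.05, 0.05) trayL (-0.07, 0.16) trayR (0.01, 0.08) ball [348.55 127.74]
0.7000000000000001 Lgrip (-0.01, 0.01) trayL (-0.02, 0.06) trayR (0.01, 0.01) ball [348.55 127.86]
0.8 Lgrip (0.01, -0.0) trayL (0.01, -0.03) trayR (0.02, -0.02) ball [348.55 127.8 ]
0.9 Lgrip (0.0, 0.01) trayL (0.01, -0.02) trayR (0.01, -0.01) ball [348.55 127.86]
1.0 Lgrip (-0.03, 0.02) trayL (-0.04, 0.08) trayR (0.01, 0.03) ball [348.55 127.74]
1.1 Lgrip (-0.06, 0.06) trayL (-0.12, 0.26) trayR (0.01, 0.12) ball [348.55 127.74]
1.2000000000000002 Lgrip (-0.1, 0.11) trayL (-0.1
[... 208 characters left out ...]
) ball [348.55 127.74]
1.5 Lgrip (-0.07, 0.07) trayL (-0.13, 0.27) trayR (0.01, 0.12) ball [348.55 127.86]
1.6 Lgrip (-0.04, 0.03) trayL (-0.05, 0.14) trayR (0.02, 0.06) ball [348.54 127.8 ]
1.7000000000000002 Lgrip (-0.0, 0.01) trayL (-0.0, 0.02) trayR (0.01, 0.0) ball [348.53 127.92]
1.8 Lgrip (0.0, 0.01) trayL (0.01, -0.03) trayR (0.01, -0.01) ball [348.53 127.92]
1.9000000000000001 Lgrip (-0.01, 0.01) trayL (-0.02, 0.06) trayR (0.02, 0.02) ball [348.53 127.92]
36.8
grips depth [679.8 -87.7 202.3] [519.  -74.9 202.7] tray bottom [715.1 -55.8  56.7] [491.7 -38.4  59.5]
[650.62421051 -88.6562398  201.46138355] [547.08019552 -85.26865672 200.94737445] [598.85220301 -86.96244826 201.204379  ]
```

```bash
python3 - <<'E'
from sw import *
A=load('f7')['frame']
def sub(ref,f,box):
    x0,y0,x1,y1=box; T=ref[y0:y1,x0:x1]; a=f[y0-6:y1+6,x0-6:x1+6]
    r=cv2.matchTemplate(a,T,cv2.TM_CCOEFF_NORMED); _,_,_,(x,y)=cv2.minMaxLoc(r); return x-6,y-6,round(float(r.max()),3)
for n in('t1','t2','t3','t4'):
    f=load(n)['frame']
    print(n,[sub(A,f,b) for b in((300,155,335,180),(295,195,325,232),(375,205,400,240))],meas(load(n))[0])
s=load('t4')
P=lambda X,Y:(280+X/5,100+Y/4)
d=lambda X,Y:pt(s,*P(X,Y)).round(1)
print('grips depth',d(190,268),d(500,301),'tray',d(110,480),d(525,530),'ball',d(345,115))
print('ball t3',pt(load('t3'),*P(345,115)).round(1),'swG',pt(load('swG')[-1][1],*P(345,115)).round(1))
E
```

```text
t1 [(0, 0, 0.955), (0, 0, 0.974), (0, 0, 0.991)] [348.4137931 127.5862069]
t2 [(0, 0, 0.944), (0, 1, 0.974), (0, 0, 0.99)] [348.38372093 127.63953488]
t3 [(0, 0, 0.98), (0, 0, 0.996), (0, 0, 0.997)] [348.52941176 127.68235294]
t4 [(0, 0, 0.959), (0, 0, 0.988), (0, 0, 0.996)] [348.52941176 127.91764706]
grips depth [679.3 -85.3 203.4] [519.1 -78.5 201. ] tray [714.6 -53.7  58. ] [491.7 -38.   59.7] ball [598.8 -46.8 328.3]
ball t3 [599.4 -50.8 326.8] swG [598.7 -45.8 328.6]
```

View pics/t4.png

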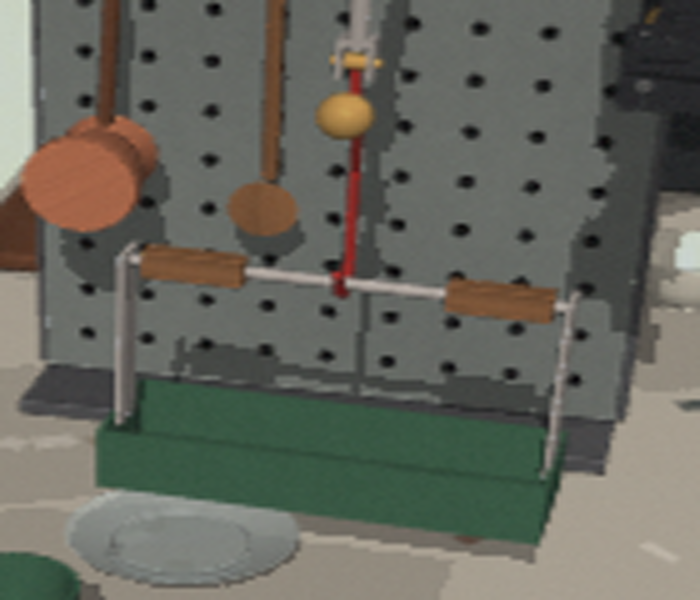

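```bash
python3 -c "
from h import *
print(manip.hand_in(), get_obs()['time_s'])"
```

```text
the job is handed in; nothing more can be done
the job is handed in; nothing more can be done
```

The small green carrier is hanging on the red hook by the bare middle of its handle bar, and I handed the job in at about 37 s.

- **Stopping the swing:** I brought the bar in behind the hook so it met the shank at the end of the swing nearest the board. I then let the hook back to plumb slowly in that one contact. The hook stayed still in the pictures for several seconds before it took any load.
- **Hanging it:** I lowered the bar in half-millimetre steps until the wrist force and moment showed the hook carrying the carrier. I overshot about 1 N beyond its weight for a moment, then eased back 0.5 mm. I opened the fingers slowly and lifted clear, with the robot touching nothing.
- **Last checks on position:** The bar was level to within about 0.5 mm between its grips on one reading. On the later depth readings the two grips differed by about 2.4 mm, which is within that method's noise. Its middle was within about 1 to 1.5 mm of the hook, with the bar's axis at about 201 mm. The cup, saucer, canister and jar all appeared where they started.
- **What was not perfect:**
  - A small residual sway, under 1 px or roughly 1 mm at the tray, was not dying down.
  - The carrier sits turned about 2 to 3° about the vertical.
  - The ball's picture position crept by about 0.5 px while I watched, so the hook may lean by a few hundredths of a radian.

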